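Change over the inspection carrier

ROBOT

A 6-joint arm with a two-finger parallel gripper is mounted at the origin on the work surface. World frame = base frame: x ahead of the robot, y to its left, z up, the work surface at z = 0. Lengths are in m, angles in rad, forces in N, time in s.
With the tool pointing down it reaches from about 0.4 to 0.825 m from the base axis. Payload 7 kg.
Tool frame: the origin (TCP) lies on the centre line of the jaws, within the pads' length; the fingertips stand 8 mm ahead of it and the grasp point (between the pads) lies 11 mm behind it (tip_reach is the distance from the TCP to the fingertips, in m); z points along the fingers, y is the line along which they close (so a half turn about z gives the same grasp; the last joint's range is limited). The gripper opens to 85 mm and grips with 20 to 120 N. Pads are 22 mm wide; open, the fingers measure 114 mm over their backs; the gripper's body (76 mm by 85 mm) begins 54 mm behind the grasp point. The pads swing forward as they close: fully open they stand 13 mm farther back than shut.
Start: joints at [1.61, 0.359, 0.012, 0, -1.224, -0.288], TCP at [0.166, 0.654, 0.239] pointing down, gripper open.
Joint ranges: [-3.07, 3.07], [-1.43, 2.12], [-1.02, 1.25], [-3.03, 1.67], [-3.05, -0], [-3.03, 3.03]. Speed limits (rad/s): [2.39, 2.39, 3.01, 3.14, 3.14, 3.14].

INTERFACE

Orientations are given as a rotation vector (axis times angle).
In Python, from rig import observe, capture, job_done, recognise, pinpoint, tip_reach gives the robot as it stands.
- The arm moves only by the tool carry_out, never from a script. Its argument "commands" is a list of rows, each a list of 7 numbers: the shift along the world's x, y, z scaled (see below), then the turn, a rotation vector about the world's x, y, z scaled (see below), then the closure, from -1 (fully open) to 1 (shut). A call has 1 to 8 rows; each row shifts and turns the commanded pose from where the row before left it; what a row does not reach is not made up. The controller multiplies each number of a shift by 4 cm and each number of a turn by 4 degrees. A row lasts 1/10 s, in which the tool goes at most 50 mm and 8.59 degrees, less where a joint would pass 70% of its speed; a pose out of reach is approached as far as the arm can. A call with a number of a shift or a turn outside -1 to 1 is refused whole. A call with a gripper value outside its range is refused whole. The fingers move at their own pace and stop on an object; the grip force is fixed at half the most. Time passes only in rows, so rows that do not move let the fingers close. It gives the time, the measured TCP pose, the force, the opening and the grip force at its end, in the units of the state.
- observe(): the state, without advancing time (a new reading comes with each control period).
- capture(name): name is "side" or "top"; returns a dict with "frame" (420x560x3 uint8, red, green, blue), "fx", "fy", "cx", "cy" (pixels), "xyz" and "attitude" of the camera in the world. Camera axes: x right, y up, looking along -z (the intrinsics and any distortion apply to the point x, -y, -z); pixel columns grow to the right and rows downward; lengths in m; the calibration is good to about 2 mm. A picture is of the moment at which its call begins. There is no depth.
- job_done(): hands the job in; it is judged then, once.
Trained networks look in a picture, given as the dict that the camera call returned (one of the last four; its "shot" number tells which), for a name from the list of things; names that differ only in an ending like _2 or _b are one class to them, and where a whole thing is asked for, a point or a joint stands for the part that bears it (a point fixed in the world has none). Each returns a list of dicts, best first, with "confidence" (0 to 1); they miss things now and then, are a little off and sometimes report something else, mostly with a low value. They report only what shows in the picture. A call takes as long as a camera call.
- recognise(picture, label): "location" ([x, y, z] in m, in world coordinates, good to about 4 mm: the middle of the surface that is visible of it).
- pinpoint(picture, label): "location" ([x, y, z] in m, in world coordinates, good to about 4 mm: a listed point, or the origin of a listed thing).
The state is a dict: "t": time; "joint_positions": joint angles; "joint_vel": joint speeds; "joint_efforts": joint torques, N m; "ee_pos": TCP position; "tcp_rot": TCP orientation; "force": force on the tool from outside, world axes, zero at the start; "ft_torque": the same for the moment, N m; "finger_gap": opening from 0.0 (shut) to 1.0 (fully open); "gripper_force": force on a finger pad.
Only numpy, scipy, OpenCV 4.12 (cv2) and the standard library are available. Lean on these libraries where they do the work, as an engineer would, in place of code of your own. Each camera call takes 0.05 s, during which the arm holds its last target. There are 200 camera calls.

TASK

Change over the black carrier for the microscope: first slide the amber glass panel straight up out of the carrier's groove and stand it fully home in the empty slot of the grey rack; then put every copper electrode in a pocket of its own, engraved face up, and press it down against its stiff lifter pad until its top is flush with the carrier. When all are flush, slide the blue-edged glass scale panel up out of the rack and stand it fully home in the groove. Grip the glass panels only lightly, never tip them over, and leave the bottle, the loupe and the brush alone.

Things in the scene. Friction and masses are not known exactly. Their poses are not given: they have to be found in the camera images.
- carrier: Black block fixed on the bench, 105 (x) x 225 (y) x 36 (z) mm; origin under its centre. Four pockets, 29 (x) x 43 (y) mm, in a row along y at 55 mm pitch; in each an orange lifter pad stands 11 to 14 mm below the top face. A pad is stiff (7 N to move), stays where pushed and bottoms 24 mm below the top face. On the +x side runs a bright-rimmed groove for the panel.
- carrier_hole0 (a point): Centre of the mouth of pocket 0, at the top face of the carrier (36 mm above the bench); axes as the carrier's.
- carrier_hole1 (a point): Centre of the mouth of pocket 1, at the top face of the carrier (36 mm above the bench); axes as the carrier's.
- carrier_hole2 (a point): Centre of the mouth of pocket 2, at the top face of the carrier (36 mm above the bench); axes as the carrier's.
- carrier_hole3 (a point): Centre of the mouth of pocket 3, at the top face of the carrier (36 mm above the bench); axes as the carrier's.
- carrier_hole4 (a point): Centre of the mouth of the panel groove, at the carrier's top face; the groove is 12 mm wide (carrier x), 106 mm long (carrier y) and 30 mm deep. It lies 58 mm from the row of pockets.
- rack: Grey rack block fixed on the bench, 125 (x) x 128 (y) x 50 (z) mm, origin at the centre of its underside. Two open slots, each 12 mm wide (x), 106 mm long (y) and 45 mm deep, at x = -30 and +30 mm; the scale panel stands in one, the other is empty.
- rack_hole0 (a point): Centre of the mouth of rack slot 0, at the rack's top face (50 mm above the bench); axes as the rack's.
- rack_hole1 (a point): Centre of the mouth of rack slot 1, at the rack's top face (50 mm above the bench); axes as the rack's.
- scale: Clear glass scale panel, black graduations, blue edge all round: 8 mm thick (its x), 100 long (its y), 90 tall (its z), 0.11 kg; origin at the centre of its lower edge. Stands upright in one of the rack's slots; both faces alike. It cracks if the fingers squeeze it with over 20 N a side; 5 to 10 N holds it.
- filter: Amber glass filter panel with a yellow edge, same size, origin, axes and fragility as the scale panel. It stands upright in the groove of the carrier at the start.
- mat: Blue rubber mat fixed on the bench, 250 x 250 x 3 mm, on which the electrodes stand; origin at the centre of its underside.
- electrode0: Copper electrode block, 26 (x) x 40 (y) x 24 (z) mm, about 0.15 kg, three dark engraved bars on its top; origin at the centre of its underside. Either way round fits a pocket. Two to four electrodes are present.
- electrode1: Copper electrode block, 26 (x) x 40 (y) x 24 (z) mm, about 0.15 kg, three dark engraved bars on its top; origin at the centre of its underside. Either way round fits a pocket. Two to four electrodes are present.
- electrode2: Copper electrode block, 26 (x) x 40 (y) x 24 (z) mm, about 0.15 kg, three dark engraved bars on its top; origin at the centre of its underside. Either way round fits a pocket. Two to four electrodes are present.
- electrode3: Copper electrode block, 26 (x) x 40 (y) x 24 (z) mm, about 0.15 kg, three dark engraved bars on its top; origin at the centre of its underside. Either way round fits a pocket. Two to four electrodes are present.
- bottle: White bottle, 48 mm across, 110 mm tall, origin under its centre. Bystander.
- loupe: Black eyepiece loupe, 42 mm across, 45 mm tall, origin under its centre. Bystander.
- brush: Bench brush 160 mm long lying on the bench along its x. Bystander.

How it is judged:
By the outcome, as a careful person would: the job done as asked, in the order asked, and still so for the second after the job is handed in, with the robot touching nothing.
Of electrode0, electrode1, electrode2, electrode3 only 2 to 4 are there at a start; the rules pass over those that are not, and their reading is None.
At some moment in a run one of electrode0, electrode1, electrode2, electrode3 may be knocked a few centimetres aside while the robot is not near it.
It also fails if it takes over 210 s, if anything falls off the work surface, if the arm or the gripper's body presses on something with over 40 N, if the wrist force passes 120 N, or if a joint passes its speed limit or range.

## Working session

There is one attempt and no reset: what is moved stays moved. The work goes in short steps, Python scripts to look and compute and a tool call to move; the robot and the scene stay as the last step left them, time stands still between calls to the robot, and variables do not carry over. Pictures are saved under pics/ and viewed, at most 14 in all, crops included, and the job is handed in when it is done.

Besides the shell and the picture viewer there is one more tool, called after ">>>" by a JSON object that holds its "api" and its "payload". carry_out: Moves the arm, as the interface text tells. Shifts and turns lie within -1 to 1; 1 stands for 4 cm of shift or 4 degrees of turn. Its arguments: {"type":"object","properties":{"commands":{"type":"array","items":{"type":"array","items":{"type":"number"}}}},"required":["commands"]}

```bash
mkdir -p pics
cat > h.py <<'E'
import numpy as np, cv2
from scipy.spatial.transform import Rotation as R
from rig import *
def save(n,f): cv2.imwrite(f'pics/{n}.png',cv2.cvtColor(f,cv2.COLOR_RGB2BGR))
def att(c):
    a=np.array(c['attitude'],float)
    return a if a.shape==(3,3) else R.from_rotvec(a).as_matrix() if a.size==3 else R.from_quat(a).as_matrix()
def proj(c,P):
    p=(np.atleast_2d(P)-c['xyz'])@att(c)
    return np.c_[c['cx']+c['fx']*p[:,0]/-p[:,2], c['cy']+c['fy']*-p[:,1]/-p[:,2]]
def unproj(c,uv,z):
    uv=np.atleast_2d(np.array(uv,float)); d=np.c_[(uv[:,0]-c['cx'])/c['fx'],-(uv[:,1]-c['cy'])/c['fy'],-np.ones(len(uv))]@att(c).T
    o=np.array(c['xyz']); return o+d*((z-o[2])/d[:,2])[:,None]
E
python3 - <<'E'
from h import *
print(observe(), tip_reach)
for n in ('top','side'):
    c=capture(n); save(n+'0',c['frame']); print(n,{k:v for k,v in c.items() if k!='frame'})
    for l in ['carrier','carrier_hole0','carrier_hole1','carrier_hole2','carrier_hole3','carrier_hole4','rack','rack_hole0','rack_hole1','scale','filter','mat','electrode0','bottle','loupe','brush']:
        print(l,[(np.round(d['location'],4).tolist(),round(d['confidence'],2)) for d in pinpoint(c,l)[:5]])
E
```

```text
{'t': 0.0, 'joint_positions': array([ 1.61013807e+00,  3.59396505e-01,  1.10857959e-02, -2.75097965e-04,
       -1.22411142e+00, -2.88104167e-01]), 'joint_vel': array([ 2.04296216e-03,  6.20910109e-04, -8.14164462e-04,  2.04351700e-04,
        2.20185016e-04, -1.38202304e-05]), 'joint_efforts': array([ 1.59757590e-03, -5.83308542e+01,  2.93419451e+01,  6.93683356e+00,
       -6.02672197e-03, -9.90272696e-06]), 'ee_pos': array([0.16611992, 0.6537772 , 0.2383827 ]), 'tcp_rot': array([ 3.11567092e+00, -3.89690057e-01,  1.53812554e-05]), 'force': array([ 0.56034877, -1.40081939, -1.07335699]), 'ft_torque': array([ 0.01709563,  0.02231644, -0.0272841 ]), 'gripper_force': 0.0, 'finger_gap': 1.0003516004120079} 0.008
top {'fx': 436.61855516620017, 'fy': 436.61855516620017, 'cx': 277.6089361248399, 'cy': 211.04669044863311, 'xyz': array([0.53099374, 0.01174944, 1.16944075]), 'attitude': array([ 0.04178392, -0.04476767, -1.54839385]), 'shot': 1}
carrier [([0.5927, 0.0077, 0.0047], 0.94), ([0.4954, 0.3406, 0.0002], 0.52)]
carrier_hole0 [([0.5492, 0.0886, 0.0344], 0.87), ([0.6205, 0.0122, 0.035
[... 2601 characters left out ...]
0.5501, 0.0883, 0.0323], 0.57)]
rack [([0.529, 0.3357, -0.0053], 0.74)]
rack_hole0 [([0.4985, 0.3357, 0.0526], 0.9), ([0.5585, 0.3271, 0.0527], 0.69)]
rack_hole1 [([0.4985, 0.3357, 0.0526], 0.9), ([0.5585, 0.3271, 0.0527], 0.69)]
scale [([0.504, 0.3397, -0.0003], 0.46)]
filter [([0.6157, 0.0114, 0.0012], 0.76)]
mat [([0.5499, 0.0891, 0.0355], 0.69), ([0.5269, -0.3167, -0.0016], 0.62)]
electrode0 [([0.5835, -0.2525, -0.0002], 0.76), ([0.4898, -0.2499, 0.0021], 0.63), ([0.5589, 0.3272, 0.0519], 0.56), ([0.5824, -0.3815, 0.0026], 0.51)]
bottle [([0.7447, 0.1577, -0.0004], 0.81)]
loupe [([0.7506, -0.0348, 0.0039], 0.51)]
brush [([0.7284, -0.1965, 0.0021], 0.7), ([0.4921, -0.2504, 0.0026], 0.62)]
```

View pics/top0.png

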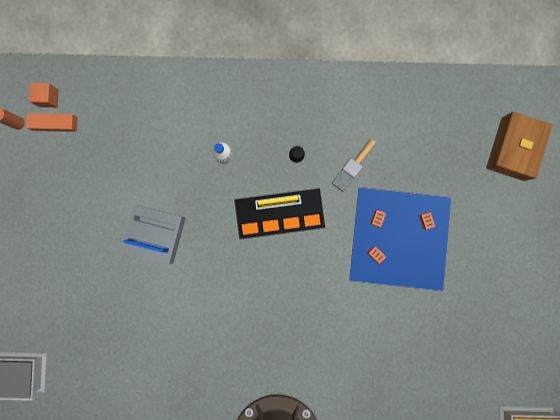

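View pics/side0.png

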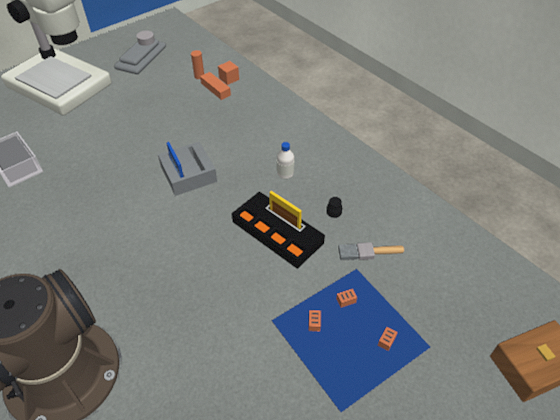

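Top view: carrier (280,213) with filter (278,202), rack (155,234) with scale in its near slot (147,245), empty slot at (155,222), and three electrodes at (379,218), (428,221), (377,255). The side view shows the same layout. Next I fit the poses.

```bash
cat >> h.py <<'E'
from scipy.optimize import minimize, least_squares
def box(p,sx,sy,z0,z1):
    x,y,a=p; c,s=np.cos(a),np.sin(a); q=np.array([[i*sx/2,j*sy/2] for i in(-1,1) for j in(-1,1)])@np.array([[c,s],[-s,c]])+[x,y]
    return np.vstack([np.c_[q,np.full(4,z)] for z in (z0,z1)])
S=4
def fitbox(c,mask,p0,sx,sy,z0,z1):
    "fit (x,y,yaw) of a box silhouette to mask"
    m=cv2.resize(mask.astype(np.float32),None,fx=S,fy=S,interpolation=cv2.INTER_LINEAR)
    def cost(q):
        p=np.array([p0[0]+q[0]*.01,p0[1]+q[1]*.01,p0[2]+q[2]*.1])
        h=cv2.convexHull(((proj(c,box(p,sx,sy,z0,z1))+.5)*S-.5).astype(np.float32))
        r=np.zeros(m.shape,np.float32); cv2.fillConvexPoly(r,np.round(h*16).astype(int),1,shift=4); return np.abs(r-m).sum()/S/S
    b=min((minimize(cost,s,method='Nelder-Mead',options=dict(initial_simplex=np.array(s)+np.vstack([np.zeros(3),np.eye(3)*.5]))) for s in ([0,0,0],[.2,-.2,.3])),key=lambda r:r.fun)
    q=b.x; return np.array([p0[0]+q[0]*.01,p0[1]+q[1]*.01,p0[2]+q[2]*.1]),b.fun
def cmask(c,lo,hi): return cv2.inRange(cv2.cvtColor(c['frame'],cv2.COLOR_RGB2HSV),lo,hi)>0
def near(mask,c,P,r):
    "part of mask in pixel radius r of projected P"
    u=proj(c,P)[0]; yy,xx=np.indices(mask.shape); return mask&(np.hypot(xx-u[0],yy-u[1])<r)
def hullmask(m):
    pts=np.argwhere(m)[:,::-1].astype(np.int32); o=np.zeros(m.shape,np.uint8); cv2.fillConvexPoly(o,cv2.convexHull(pts),1); return o>0
def elec(c,P,z=.003):
    "electrode pose from an initial point"
    f=c['frame'].astype(int); m=near((f[...,0]>f[...,2]+15),c,[P[0],P[1],z+.012],16)
    m=hullmask(m)
    return min((fitbox(c,m,(P[0],P[1],a),.026,.040,z,z+.024) for a in np.arange(4)*np.pi/4),key=lambda r:r[1])
E
python3 - <<'E'
from h import *
C0=np.array([[0,0]]*0)
pts={'c':[], 'r':[]}
for k in range(3):
  for n in ('top','side'):
    c=capture(n)
    for nm,l in (('c','carrier_hole0'),('r','rack_hole0')):
        for d in pinpoint(c,l):
            pts[nm].append((n,*d['location'],d['confidence']))
    if k==0:
        for P in [(.581,-.384),(.490,-.250),(.583,-.250)]:
            p,e=elec(c,P); print(n,'elec',p.round(4),np.degrees(p[2]).round(1),round(e,1))
        f=c['frame']; m=near(f.max(2)<45,c,[.59,.005,.02],75)
        m=cv2.morphologyEx(m.astype(np.uint8),cv2.MORPH_OPEN,np.ones((3,3)))>0
        p,e=fitbox(c,hullmask(m),(.59,.005,.16),.105,.225,0,.036); print(n,'carrier',p.round(4),round(e,1),m.sum())
rx=np.array([[-.03,0],[.03,0]])
hole=np.array([[-.0,-.0825],[0,-.0275],[0,.0275],[0,.0825],[.058,0]])
def fit(rows,tmpl,p0):
    A=np.array([r[1:3] for r in rows])
    def pred(p): c,s=np.cos(p[2]),np.sin(p[2]); return tmpl@np.array([[c,s],[-s,c]])+p[:2]
    def res(p):
        d=np.linalg.norm(A[:,None]-pred(p)[None],axis=2).min(1); return np.minimum(d,.012)
    r=least_squares(res,p0); return r.x,pred(r.x),r.fun
for nm,t,p0 in (('c',hole,[.563,.005,.163]),('r',rx,[.53,.332,-.2])):
    for cam in ('top','side',None):
        rows=[r for r in pts[nm] if cam in (None,r[0]) and r[4]>.4]
        x,pr,e=fit(rows,t,p0); print(nm,cam,len(rows),x.round(4),'rms',np.sqrt((e**2).mean()).round(4))
    print(pr.round(4).tolist())
E
```

```text
top elec [ 0.5784 -0.3847  1.9222] 110.1 21.2
top elec [ 0.4858 -0.2525  2.4045] 137.8 25.1
top elec [ 0.5821 -0.2553  1.211 ] 69.4 20.5
top carrier [0.5932 0.0064 0.1683] 1990.0 2086
side elec [ 0.5814 -0.3849 -1.2347] -70.7 26.6
side elec [ 0.4879 -0.2526  2.4148] 138.4 22.3
side elec [ 0.5836 -0.2562  1.2241] 70.1 26.3
side carrier [0.5935 0.0041 0.1767] 1705.7 2738
c top 13 [0.5618 0.0031 0.1509] rms 0.0024
c side 16 [0.563  0.0032 0.1463] rms 0.0044
c None 29 [0.5624 0.0031 0.1483] rms 0.0037
[[0.5746, -0.0785], [0.5665, -0.0241], [0.5584, 0.0303], [0.5502, 0.0847], [0.6198, 0.0117]]
r top 8 [ 0.5298  0.3359 -0.2055] rms 0.0062
r side 6 [ 0.5295  0.3341 -0.1824] rms 0.0015
r None 14 [ 0.5296  0.335  -0.1948] rms 0.0049
[[0.5002, 0.3408], [0.5591, 0.3292]]
```

```bash
cat >> h.py <<'E'
def wire(im,c,B,off,k,col=(0,255,0),faces=True):
    u=(proj(c,B)+.5-off)*k
    for q in ([0,1,3,2],[4,5,7,6]): cv2.polylines(im,[np.round(u[q]*16).astype(int)],True,col,1,cv2.LINE_AA,4)
def sub(p,x,y): c,s=np.cos(p[2]),np.sin(p[2]); return (p[0]+c*x-s*y,p[1]+s*x+c*y,p[2])
def crop(c,P,w,h,k):
    u=np.round(proj(c,P)[0]).astype(int)-[w//2,h//2]; u=np.clip(u,0,[560-w,420-h])
    return cv2.resize(c['frame'][u[1]:u[1]+h,u[0]:u[0]+w],None,fx=k,fy=k,interpolation=cv2.INTER_CUBIC),u
E
cat > ov.py <<'E'
from h import *
import sys
H=np.array(eval(sys.argv[1])); RK=np.array(eval(sys.argv[2])); name=sys.argv[3]
tiles=[]
for n in ('top','side'):
    c=capture(n); row=[]
    for P in ([H[0]+.02,H[1],.036],[RK[0],RK[1],.05]):
        im,o=crop(c,P,100,75,4)
        im=np.ascontiguousarray(im)
        if P[2]<.04:
            wire(im,c,box(sub(H,.058,0),.012,.106,.036,.036),o,4,(0,255,0))
            wire(im,c,box(sub(H,.058,0),.008,.1,.096,.096),o,4,(255,0,255))
            for y in (-.0825,-.0275,.0275,.0825): wire(im,c,box(sub(H,0,y),.029,.043,.036,.036),o,4,(0,255,255))
        else:
            wire(im,c,box(RK,.125,.128,.05,.05),o,4,(0,255,0))
            for x in (-.03,.03): wire(im,c,box(sub(RK,x,0),.012,.106,.05,.05),o,4,(255,255,0))
            wire(im,c,box(sub(RK,-.03,0),.008,.1,.095,.095),o,4,(255,0,255))
        row.append(im)
    tiles.append(np.hstack(row))
save(name,np.vstack(tiles))
E
python3 ov.py '(.5624,.0031,.152)' '(.5296,.335,-.195)' ov1
```

```text
(no output)
```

View pics/ov1.png

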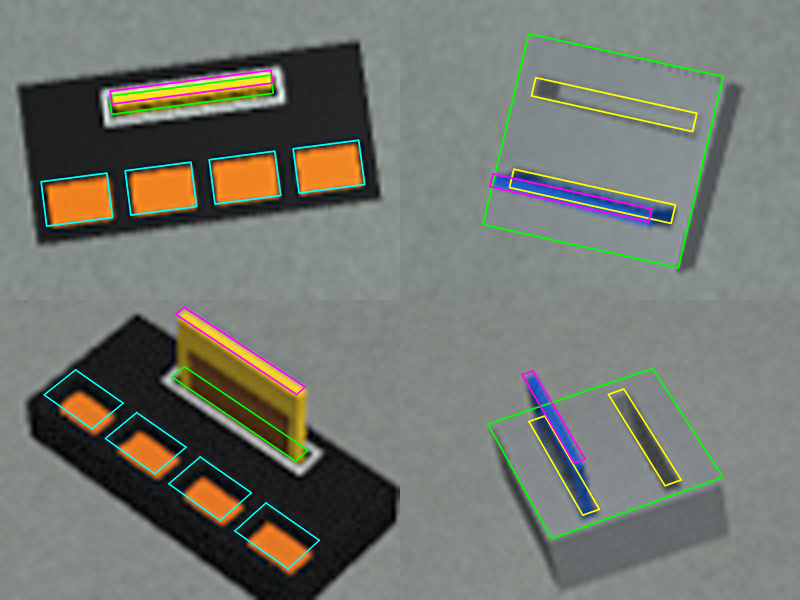

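The projected outlines match both views: pockets, groove and filter top edge at left, rack slots and scale at right, within about 1 mm. Moving over the filter.

>>> {"api": "carry_out", "payload": {"commands": [[0.567, -0.8025, 0, 0, 0, -0.8375, 0], [0.567, -0.8025, 0, 0, 0, -0.8375, 0], [0.567, -0.8025, 0, 0, 0, -0.8375, 0], [0.567, -0.8025, 0, 0, 0, -0.8375, 0], [0.567, -0.8025, 0, 0, 0, -0.8375, 0], [0.567, -0.8025, 0, 0, 0, -0.8375, 0], [0.567, -0.8025, 0, 0, 0, -0.8375, 0], [0.567, -0.8025, 0, 0, 0, -0.8375, 0]]}}

```text
t: 3.5
ee_pos: [0.3483, 0.396, 0.2396]
tcp_rot: [-2.94, 1.105, -0.0]
force: [0.4, 0.7, 0.6]
finger_gap: 0.502
gripper_force: 0.0
```

>>> {"api": "carry_out", "payload": {"commands": [[0.567, -0.8025, 0, 0, 0, -0.8375, 0], [0.567, -0.8025, 0, 0, 0, -0.8375, 0], [0.567, -0.8025, 0, 0, 0, -0.8375, 0], [0.567, -0.8025, 0, 0, 0, -0.8375, 0], [0.567, -0.8025, 0, 0, 0, -0.8375, 0], [0.567, -0.8025, 0, 0, 0, -0.8375, 0], [0.567, -0.8025, 0, 0, 0, -0.8375, 0], [0.567, -0.8025, 0, 0, 0, -0.8375, 0]]}}

```text
t: 4.3
ee_pos: [0.5299, 0.1392, 0.2396]
tcp_rot: [-2.604, 1.756, -0.0]
force: [-0.1, 0.5, 0.6]
finger_gap: 0.5
gripper_force: 0.0
```

>>> {"api": "carry_out", "payload": {"commands": [[0.567, -0.8025, 0, 0, 0, -0.8375, 0], [0.567, -0.8025, 0, 0, 0, -0.8375, 0], [0.567, -0.8025, 0, 0, 0, -0.8375, 0], [0.567, -0.8025, 0, 0, 0, -0.8375, 0], [0, 0, 0, 0, 0, 0, 0], [0, 0, 0, 0, 0, 0, 0]]}}

```text
t: 4.9
ee_pos: [0.62, 0.0112, 0.2388]
tcp_rot: [2.382, -2.047, -0.001]
force: [-0.9, -1.0, -1.0]
finger_gap: 0.5
gripper_force: 0.0
```

>>> {"api": "carry_out", "payload": {"commands": [[0, 0, -0.834, 0, 0, 0, 0], [0, 0.015, -0.834, 0, 0, 0, 0], [0, 0, -0.834, 0, 0, 0, 0], [0, 0, -0.834, 0, 0, 0, 0], [0, 0, -0.834, 0, 0, 0, 0], [0, 0, 0, 0, 0, 0, 0.3], [0, 0, 0, 0, 0, 0, 0.6], [0, 0, 0, 0, 0, 0, 0.6]]}}

```text
t: 5.7
ee_pos: [0.6211, 0.0136, 0.0748]
tcp_rot: [-2.384, 2.042, -0.003]
force: [-0.0, -0.7, 1.4]
finger_gap: 0.199
gripper_force: 0.0
```

>>> {"api": "carry_out", "payload": {"commands": [[0, 0, 0, 0, 0, 0, 0.7], [0, 0, 0, 0, 0, 0, 0.7], [0, 0, 0, 0, 0, 0, 0.7]]}}

```text
t: 6.0
ee_pos: [0.6202, 0.0129, 0.0735]
tcp_rot: [-2.383, 2.045, -0.001]
force: [0.4, -0.4, 0.2]
finger_gap: 0.149
gripper_force: 0.0
```

>>> {"api": "carry_out", "payload": {"commands": [[0, 0, 0, 0, 0, 0, 0.77], [0, 0, 0, 0, 0, 0, 0.77]]}}

```text
t: 6.2
ee_pos: [0.6198, 0.0127, 0.0727]
tcp_rot: [-2.384, 2.046, -0.0]
force: [-0.0, 0.4, -0.1]
finger_gap: 0.111
gripper_force: 0.0
```

>>> {"api": "carry_out", "payload": {"commands": [[0, 0, 0, 0, 0, 0, 0.8], [0, 0, 0, 0, 0, 0, 0.8]]}}

```text
t: 6.4
ee_pos: [0.6198, 0.0127, 0.0724]
tcp_rot: [2.384, -2.046, -0.0]
force: [0.1, -0.3, 0.3]
finger_gap: 0.1
gripper_force: 0.0
```

>>> {"api": "carry_out", "payload": {"commands": [[0, 0, 0, 0, 0, 0, 0.81], [0, 0, 0, 0, 0, 0, 0.81]]}}

```text
t: 6.6
ee_pos: [0.6196, 0.0127, 0.0724]
tcp_rot: [2.384, -2.045, -0.001]
force: [-1.6, -0.6, 0.7]
finger_gap: 0.096
gripper_force: 2.6
```

>>> {"api": "carry_out", "payload": {"commands": [[0, 0, 0, 0, 0, 0, 0.82], [0, 0, 0, 0, 0, 0, 0.82]]}}

```text
t: 6.8
ee_pos: [0.6197, 0.0128, 0.0724]
tcp_rot: [2.384, -2.045, -0.0]
force: [-0.6, 0.3, 0.6]
finger_gap: 0.093
gripper_force: 8.8
```

>>> {"api": "carry_out", "payload": {"commands": [[0, 0, 0.2, 0, 0, 0, 0.82], [0, 0, 0.4, 0, 0, 0, 0.82], [0, 0, 0.5, 0, 0, 0, 0.82], [0, 0, 0.5, 0, 0, 0, 0.82], [0, 0, 0.5, 0, 0, 0, 0.82], [0, 0, 0.5, 0, 0, 0, 0.82], [0, 0, 0.4, 0, 0, 0, 0.82], [0, 0, 0, 0, 0, 0, 0.82]]}}

```text
t: 7.6
ee_pos: [0.6213, 0.013, 0.1957]
tcp_rot: [-2.382, 2.043, -0.005]
force: [-0.2, 0.3, -1.0]
finger_gap: 0.089
gripper_force: 8.8
```

```bash
cat > fp.py <<'E'
# fit of held/standing panel top bar in both cameras: yellow or blue mask vs predicted panel box silhouette
from h import *
import sys
x,y,a,zb=map(float,sys.argv[1:5]); col=sys.argv[5]
for n in ('top','side'):
    c=capture(n); m=cmask(c,(18,110,90),(36,255,255)) if col=='y' else cmask(c,(100,120,80),(125,255,255))
    m=near(m,c,[x,y,zb+.05],60); h=hullmask(m)
    p,e=fitbox(c,h,(x,y,a),.008,.1,zb,zb+.09); print(n,p.round(4),np.degrees(p[2]).round(1),'cost',round(e),'of',h.sum())
E
python3 fp.py .6197 .0128 .151 .126 y; python3 -c "
from h import *;s=observe();print(s['ee_pos'],s['gripper_force'],s['force'],s['t'])"
```

```text
[0.62049781 0.01302012 0.1940116 ] 8.752055168151855 [-1.17581475  0.22151498 -1.07765844] 7.65Traceback (most recent call last):
  File "fp.py", line 7, in <module>
    m=near(m,c,[x,y,zb+.05],60); h=hullmask(m)
                                   ~~~~~~~~^^^
  File "h.py", line 33, in hullmask
    pts=np.argwhere(m)[:,::-1].astype(np.int32); o=np.zeros(m.shape,np.uint8); cv2.fillConvexPoly(o,cv2.convexHull(pts),1); return o>0
                                                                               ~~~~~~~~~~~~~~~~~~^^^^^^^^^^^^^^^^^^^^^^^^^
cv2.error: OpenCV(4.12.0) /io/opencv/modules/imgproc/src/drawing.cpp:2404: error: (-215:Assertion failed) points.checkVector(2, CV_32S) >= 0 in function 'fillConvexPoly'
```

```bash
sed -i "s/    m=near(m/    if n=='top' and len(sys.argv)<7: continue\n    m=near(m/" fp.py; python3 fp.py .6204 .013 .151 .128 y; python3 -c "
from h import *
c=capture('side');im,o=crop(c,[.62,.013,.15],100,75,8);im=np.ascontiguousarray(im)
wire(im,c,box((.6205,.013,.151),.008,.1,.128,.218),o,8);save('held',im)"
```

```text
side [0.6195 0.0086 0.1453] 8.3 cost 85 of 993
```

View pics/held.png

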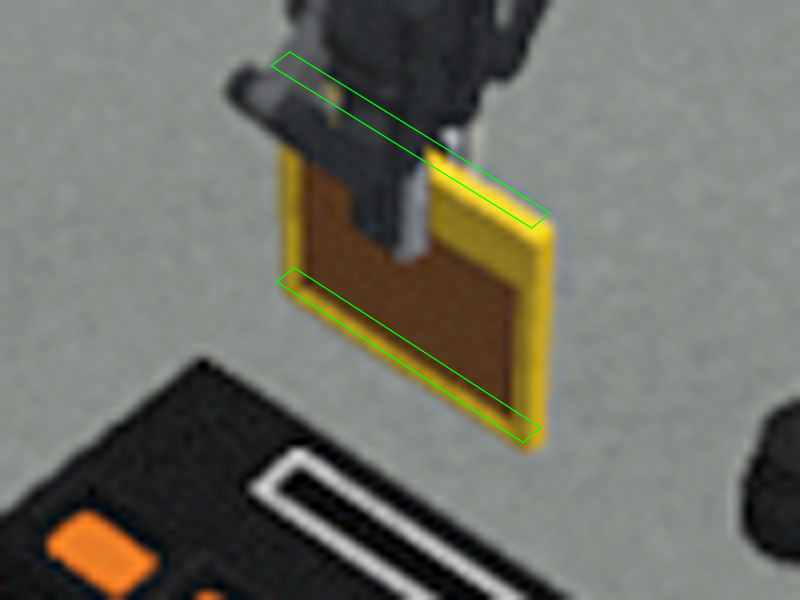

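The held filter hangs upright, its yellow edge at (285–550, 60–450), a little low and right of the overlay. I will fit the height as well.

```bash
python3 -c "
from h import *
print(observe()['ee_pos'],observe()['gripper_force'])
c=capture('side')
m0=near(cmask(c,(12,90,60),(36,255,255)),c,[.62,.013,.16],50)
# panel corners/lines: use the right vertical edge and bottom edge only, region outside gripper
ys,xs=np.nonzero(m0);print(xs.min(),xs.max(),ys.min(),ys.max())
for zb in (.130,.128,.126,.124,.122,.120,.118):
    h=hullmask(m0); p,e=fitbox(c,h,(.6205,.013,.151),.008,.1,zb,zb+.09); print(zb,p.round(4),round(e,1))
    # own compare: corners projected
for P in ((.6205,.013,.151),):
  for zb in (.128,.125): print(zb,proj(c,box(P,.008,.1,zb,zb+.09)).round(1).tolist())
"
```

```text
[0.61923417 0.01271875 0.19162152] 8.749767243862152
244 302 158 228
0.13 [ 0.5787 -0.0211  1.1224] 1272.1
0.128 [ 0.58   -0.0202  1.1108] 1277.5
0.126 [ 0.58   -0.0193  1.1178] 1281.2
0.124 [ 0.5816 -0.0178  1.1313] 1286.6
0.122 [ 0.5832 -0.0165  1.0997] 1292.6
0.12 [ 0.5848 -0.0137  1.0963] 1297.7
0.118 [ 0.5853 -0.0134  1.103 ] 1302.1
0.128 [[298.8, 201.8], [268.0, 181.6], [301.0, 199.9], [270.2, 179.9], [299.9, 175.0], [267.3, 154.7], [302.2, 173.1], [269.7, 152.9]]
0.125 [[298.8, 202.6], [268.1, 182.5], [301.0, 200.7], [270.3, 180.8], [299.9, 175.9], [267.4, 155.6], [302.2, 174.0], [269.7, 153.9]]
```

```bash
python3 fp.py .6192 .0127 .151 .1252 y; python3 fp.py .6192 .0127 .151 .1236 y
```

```text
side [0.6197 0.009  0.1438] 8.2 cost 88 of 993
side [0.6213 0.0109 0.1459] 8.4 cost 82 of 1001
```

>>> {"api": "carry_out", "payload": {"commands": [[-0.15, 0.5, 0, 0, 0, -0.45, 0.82], [-0.15, 0.8, 0, 0, 0, -0.5, 0.82], [-0.15, 0.8, 0, 0, 0, -0.5, 0.82], [-0.15, 0.8, 0, 0, 0, -0.5, 0.82], [-0.15, 0.8, 0, 0, 0, -0.5, 0.82], [-0.15, 0.8, 0, 0, 0, -0.5, 0.82], [-0.15, 0.8, 0, 0, 0, -0.5, 0.82], [-0.15, 0.8, 0, 0, 0, -0.5, 0.82]]}}

```text
t: 8.85
ee_pos: [0.5714, 0.258, 0.1923]
tcp_rot: [2.079, -2.355, 0.0]
force: [1.0, 0.1, -0.5]
finger_gap: 0.095
gripper_force: 8.7
```

>>> {"api": "carry_out", "payload": {"commands": [[-0.15, 0.8, 0, 0, 0, -0.5, 0.82], [-0.15, 0.65, 0, 0, 0, -0.5, 0.82], [0, 0.4, 0, 0, 0, 0, 0.82], [0, 0, 0, 0, 0, 0, 0.82], [0, 0, 0, 0, 0, 0, 0.82], [0, 0, 0, 0, 0, 0, 0.82], [0, 0, 0, 0, 0, 0, 0.82]]}}

```text
t: 9.55
ee_pos: [0.5601, 0.3298, 0.1926]
tcp_rot: [1.996, -2.426, 0.0]
force: [-0.1, -0.8, -0.8]
finger_gap: 0.087
gripper_force: 8.7
```

```bash
python3 -c "
from h import *
s=observe();print(s['ee_pos'],s['tcp_rot'],s['gripper_force']);e=s['ee_pos']
a=2*np.arctan2(s['tcp_rot'][1],s['tcp_rot'][0])-np.pi/2;a=(a+np.pi/2)%np.pi-np.pi/2;print('yaw',np.degrees(a))
c=capture('side');im,o=crop(c,[.56,.33,.12],80,60,10);im=np.ascontiguousarray(im)
wire(im,c,box(sub((e[0],e[1],a),0,-.0017),.008,.1,e[2]-.0664,e[2]+.0236),o,10);wire(im,c,box((.5591,.3292,-.195),.012,.106,.05,.05),o,10,(255,255,0));save('held2',im)"
```

```text
[0.56006215 0.32984877 0.19257273] [ 1.99600643e+00 -2.42586571e+00  5.99259245e-05] 8.748966604471207
yaw -11.104787968260174
```

View pics/held2.png

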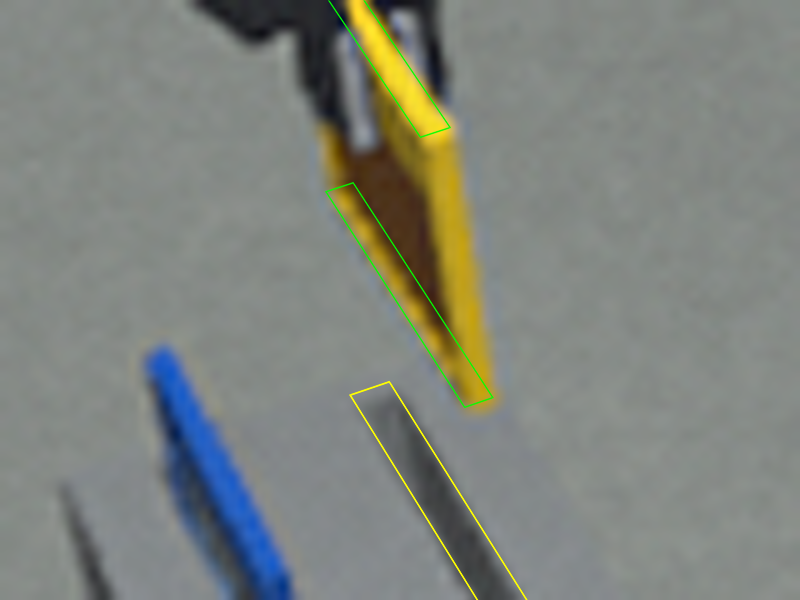

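>>> {"api": "carry_out", "payload": {"commands": [[-0.0125, 0.0275, -0.5, 0, 0, 0, 0.82], [0, 0, -0.6, 0, 0, 0, 0.82], [0, 0, -0.5, 0, 0, 0, 0.82], [0, 0, 0, 0, 0, 0, 0.82], [0, 0, 0, 0, 0, 0, 0.82]]}}

```text
t: 10.1
ee_pos: [0.5597, 0.3315, 0.1289]
tcp_rot: [1.997, -2.425, 0.001]
force: [0.3, 0.1, -0.8]
finger_gap: 0.094
gripper_force: 8.8
```

>>> {"api": "carry_out", "payload": {"commands": [[0, 0, -0.1, 0, 0, 0, 0.82], [0, 0, -0.1, 0, 0, 0, 0.82], [0, 0, -0.1, 0, 0, 0, 0.82], [0, 0, -0.1, 0, 0, 0, 0.82], [0, 0, -0.1, 0, 0, 0, 0.82], [0, 0, 0, 0, 0, 0, 0.82]]}}

```text
t: 10.7
ee_pos: [0.5593, 0.3308, 0.1099]
tcp_rot: [1.997, -2.425, 0.002]
force: [-3.6, -5.4, 10.7]
finger_gap: 0.092
gripper_force: 12.7
```

>>> {"api": "carry_out", "payload": {"commands": [[0, 0, 0.2, 0, 0, 0, 0.82], [0, 0, 0.2, 0, 0, 0, 0.82], [-0.02, -0.04, 0, 0, 0, 0, 0.82], [0, 0, 0, 0, 0, 0, 0.82]]}}

```text
t: 11.1
ee_pos: [0.5585, 0.3304, 0.1247]
tcp_rot: [-1.997, 2.425, 0.0]
force: [0.5, 0.5, -0.6]
finger_gap: 0.092
gripper_force: 9.9
```

>>> {"api": "carry_out", "payload": {"commands": [[0, 0, -0.1, 0, 0, 0, 0.82], [0, 0, -0.1, 0, 0, 0, 0.82], [0, 0, -0.1, 0, 0, 0, 0.82], [0, 0, 0, 0, 0, 0, 0.82]]}}

```text
t: 11.5
ee_pos: [0.5581, 0.3299, 0.1112]
tcp_rot: [1.996, -2.424, 0.0]
force: [0.2, 0.3, -1.6]
finger_gap: 0.091
gripper_force: 9.9
```

>>> {"api": "carry_out", "payload": {"commands": [[0, 0, -0.1, 0, 0, 0, 0.82], [0, 0, 0, 0, 0, 0, 0.82]]}}

```text
t: 11.7
ee_pos: [0.5585, 0.3295, 0.1088]
tcp_rot: [1.997, -2.424, 0.001]
force: [-1.8, -4.0, 4.4]
finger_gap: 0.092
gripper_force: 10.8
```

```bash
python3 -c "
from h import *
s=observe();e=s['ee_pos'];print(e,s['force'])
a=-.1938
ims=[]
for n in ('side','top'):
  c=capture(n);im,o=crop(c,[.55,.33,.07],50,75,8);im=np.ascontiguousarray(im)
  wire(im,c,box(sub((e[0],e[1],a),0,-.0017),.008,.1,e[2]-.0664,e[2]+.0236),o,8);wire(im,c,box((.5591,.3292,-.195),.012,.106,.05,.05),o,8,(255,255,0));ims.append(im)
save('ins',np.hstack(ims))"
```

```text
[0.55851221 0.32954648 0.10884059] [-1.7870543  -3.9515011   4.35789142]
```

View pics/ins.png

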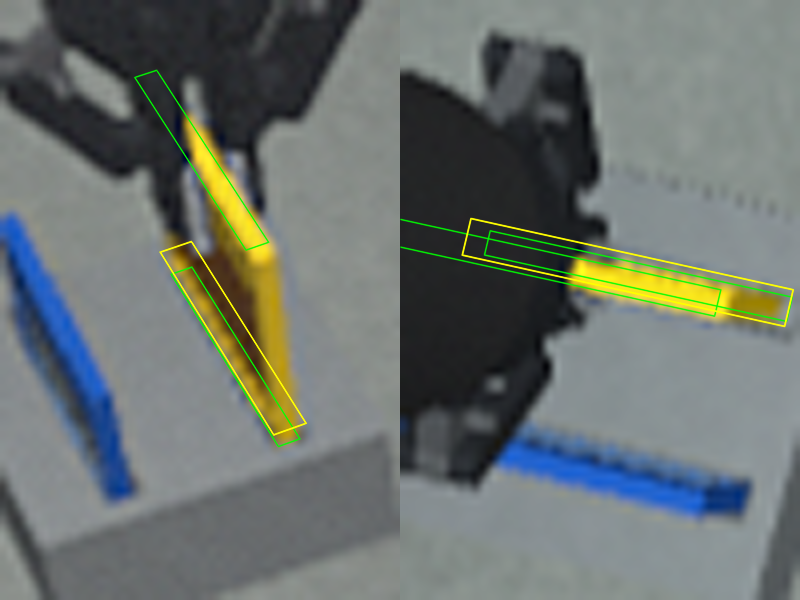

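The panel's -y end reads about flush with the slot end in the side view (285,437), and about 3 mm inside it in the top view (780,305). The moment should show which end is touching.

```bash
python3 -c "
from h import *
s=observe();print(s['force'],s['ft_torque'],s['gripper_force'])
c=capture('top');im,o=crop(c,[.53,.335,.05],64,64,1)
for cam in ('top','side'):
  c=capture(cam);print(cam,[(np.round(d['location'],4).tolist(),round(d['confidence'],2)) for l in ('filter','rack_hole0') for d in pinpoint(c,l)[:3]])
# slot evidence from clean first pictures
for n in ('top0','side0'):
  pass
"
```

```text
[-1.33440863 -5.01490132  4.39965075] [-1.42962992  0.66151262  0.05065814] 10.921732932329178
top [([0.5582, 0.3293, 0.0448], 0.51), ([0.5014, 0.3402, 0.0579], 0.93), ([0.5598, 0.325, 0.0491], 0.75), ([0.4925, 0.3418, 0.002], 0.6)]
side [([0.5593, 0.3299, 0.0438], 0.66), ([0.5567, 0.3269, 0.0521], 0.73), ([0.5, 0.3374, 0.0509], 0.62), ([0.5495, 0.0892, 0.0335], 0.49)]
```

>>> {"api": "carry_out", "payload": {"commands": [[0, 0, 0.02, 0, 0, 0, 0.82], [0, -0.03, 0, 0, 0, 0, 0.82], [0, 0, 0, 0, 0, 0, 0.82]]}}

```text
t: 12.45
ee_pos: [0.5586, 0.3297, 0.1093]
tcp_rot: [-1.996, 2.424, 0.001]
force: [-0.8, 1.2, 0.8]
finger_gap: 0.095
gripper_force: 10.3
```

>>> {"api": "carry_out", "payload": {"commands": [[0, -0.03, 0, 0, 0, 0, 0.82], [0, 0, 0, 0, 0, 0, 0.82]]}}

```text
t: 12.65
ee_pos: [0.5583, 0.3278, 0.109]
tcp_rot: [1.997, -2.425, -0.0]
force: [-0.2, 0.3, -0.4]
finger_gap: 0.094
gripper_force: 10.1
```

```bash
python3 -c "
from h import *
s=observe();print(s['ee_pos'],s['force'],s['ft_torque'],s['tcp_rot'])"
```

```text
[0.55827273 0.32782089 0.10897935] [-0.15906115  0.25903387 -0.38458278] [ 0.18809355  0.17854546 -0.04362907] [ 1.99677985e+00 -2.42470161e+00 -2.52974490e-04]
```

>>> {"api": "carry_out", "payload": {"commands": [[0, 0, -0.1, 0, 0, 0, 0.82], [0, 0, -0.1, 0, 0, 0, 0.82], [0, 0, 0, 0, 0, 0, 0.82]]}}

```text
t: 12.95
ee_pos: [0.5581, 0.3274, 0.1002]
tcp_rot: [1.996, -2.424, 0.0]
force: [-0.4, -0.9, -1.4]
finger_gap: 0.094
gripper_force: 10.0
```

```bash
python3 -c "
from h import *
s=observe();print(s['ee_pos'],s['force'],s['ft_torque'],s['tcp_rot'])"
```

```text
[0.55812891 0.32738648 0.10020726] [-0.42706671 -0.88747134 -1.35247385] [0.01318896 0.17663482 0.02883757] [ 1.99596745e+00 -2.42392973e+00  2.82081475e-04]
```

>>> {"api": "carry_out", "payload": {"commands": [[0, 0, -0.12, 0, 0, 0, 0.82], [0, 0, -0.12, 0, 0, 0, 0.82], [0, 0, -0.12, 0, 0, 0, 0.82], [0, 0, -0.12, 0, 0, 0, 0.82], [0, 0, 0, 0, 0, 0, 0.82]]}}

```text
t: 13.45
ee_pos: [0.5582, 0.3276, 0.081]
tcp_rot: [1.996, -2.424, 0.0]
force: [-0.4, 0.3, -2.2]
finger_gap: 0.089
gripper_force: 9.9
```

>>> {"api": "carry_out", "payload": {"commands": [[0, 0, -0.05, 0, 0, 0, 0.82], [0, 0, -0.05, 0, 0, 0, 0.82], [0, 0, -0.05, 0, 0, 0, 0.82], [0, 0, -0.05, 0, 0, 0, 0.82], [0, 0, 0, 0, 0, 0, 0.82]]}}

```text
t: 13.95
ee_pos: [0.5584, 0.3279, 0.0738]
tcp_rot: [1.997, -2.425, -0.0]
force: [-1.6, 0.9, -2.5]
finger_gap: 0.091
gripper_force: 10.5
```

>>> {"api": "carry_out", "payload": {"commands": [[0, 0, -0.04, 0, 0, 0, 0.82], [0, 0, 0, 0, 0, 0, 0.82], [0, 0, 0, 0, 0, 0, 0.82]]}}

```text
t: 14.25
ee_pos: [0.5584, 0.3279, 0.0724]
tcp_rot: [1.997, -2.425, -0.0]
force: [-3.5, 1.3, -0.6]
finger_gap: 0.091
gripper_force: 10.9
```

>>> {"api": "carry_out", "payload": {"commands": [[0, 0, -0.03, 0, 0, 0, 0.82], [0, 0, 0, 0, 0, 0, 0.82]]}}

```text
t: 14.45
ee_pos: [0.5586, 0.3279, 0.0714]
tcp_rot: [-1.997, 2.425, -0.0]
force: [-3.3, 0.6, 1.2]
finger_gap: 0.092
gripper_force: 12.5
```

>>> {"api": "carry_out", "payload": {"commands": [[-0.02, 0, -0.02, 0, 0, 0, 0.82], [0, 0, -0.02, 0, 0, 0, 0.82], [0, 0, 0, 0, 0, 0, 0.82]]}}

```text
t: 14.75
ee_pos: [0.5586, 0.3287, 0.0707]
tcp_rot: [-1.996, 2.423, -0.0]
force: [-3.1, 2.3, 6.2]
finger_gap: 0.089
gripper_force: 12.7
```

>>> {"api": "carry_out", "payload": {"commands": [[0, 0, 0, 0, 0, 0, 0.78], [0, 0, 0, 0, 0, 0, 0.6], [0, 0, 0, 0, 0, 0, 0.4], [0, 0, 0, 0, 0, 0, 0.3], [0, 0, 0.5, 0, 0, 0, 0.3], [0, 0, 0.8, 0, 0, 0, 0.3], [0, 0, 1, 0, 0, 0, 0.3], [0, 0, 1, 0, 0, 0, 0.3]]}}

```text
t: 15.55
ee_pos: [0.5575, 0.3275, 0.2027]
tcp_rot: [1.996, -2.424, 0.0]
force: [1.8, 1.3, 1.0]
finger_gap: 0.352
gripper_force: 0.0
```

>>> {"api": "carry_out", "payload": {"commands": [[0, -1, 0.3, 0, 0, 0, -0.5], [0, -1, 0, 0, 0, 0, -0.5], [0, -1, 0, 0, 0, 0, -0.5], [0, -1, 0, 0, 0, 0, -0.5], [0, 0, 0, 0, 0, 0, -0.5], [0, 0, 0, 0, 0, 0, -0.5]]}}

```text
t: 16.15
ee_pos: [0.5579, 0.1669, 0.214]
tcp_rot: [-1.995, 2.426, -0.0]
force: [-0.6, 0.1, -0.1]
finger_gap: 0.75
gripper_force: 0.0
```

```bash
cat > look.py <<'E'
from h import *
s=observe();print(s['t'],s['ee_pos'],s['joint_positions'].round(2))
a=2*np.arctan2(s['tcp_rot'][1],s['tcp_rot'][0])-np.pi/2;a=(a+np.pi/2)%np.pi-np.pi/2;print('tool y yaw',np.degrees(a).round(2))
for n in ('top','side'):
    c=capture(n); f=c['frame'].astype(int)
    blob=((f[...,0]>f[...,2]+40)&(f[...,0]>f[...,1]+25)).astype(np.uint8)
    k,_,st,cen=cv2.connectedComponentsWithStats(blob)
    for i in range(1,k):
        P=unproj(c,cen[i],.015)[0]
        if st[i,4]>15 and .35<P[0]<.8 and -.46<P[1]<-.16:
            p,e=elec(c,P); print(n,p[:2].round(4),np.degrees(p[2]).round(1)%180,'cost',round(e,1),'area',st[i,4])
E
python3 look.py; python3 ov.py '(.5624,.0031,.152)' '(.5286,.332,-.194)' ov2
```

```text
16.15 [0.55788657 0.16691154 0.21400843] [ 0.63  0.23 -0.24  0.   -1.11 -0.82]
tool y yaw -11.16
top [ 0.7646 -0.2215] 48.3 cost 109.5 area 175
top [ 0.5821 -0.2552] 69.6 cost 19.8 area 155
top [ 0.5783 -0.3847] 109.9 cost 21.3 area 164
top [ 0.4859 -0.2525] 137.8 cost 25.0 area 149
side [ 0.7691 -0.2295] 78.7 cost 173.9 area 210
side [ 0.5836 -0.2561] 70.0 cost 26.8 area 240
side [ 0.4875 -0.253 ] 138.5 cost 22.2 area 223
side [ 0.5813 -0.3852] 108.6 cost 26.3 area 238
```

View pics/ov2.png

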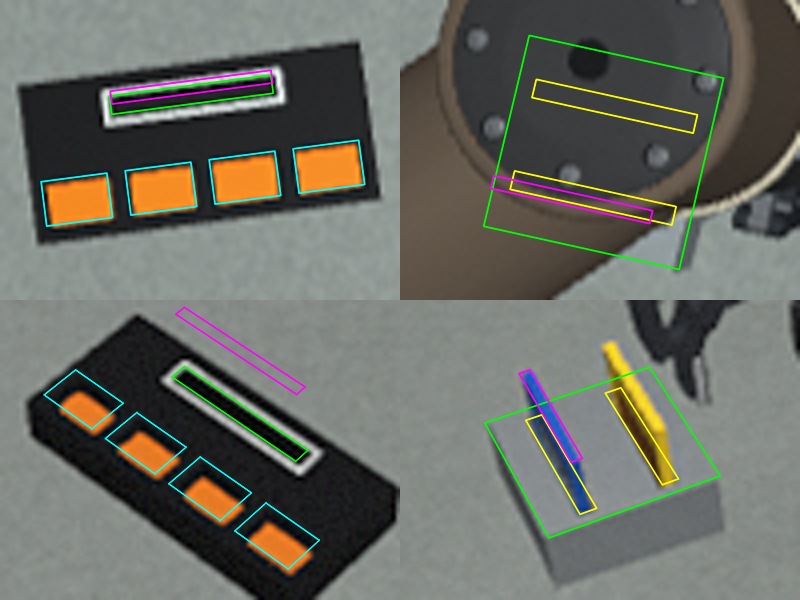

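Filter stands home in the rack at (635,415), level with the scale, and the groove at (193,97) is empty. Now I refine the carrier from the bright rim and the orange pads.

Run:
```python
from h import *
H=np.array([.5624,.0031,.152])
for n in ('top','side'):
    c=capture(n); f=c['frame'].astype(int); g=sub(H,.058,0)
    big=cv2.resize(c['frame'],None,fx=4,fy=4,interpolation=cv2.INTER_CUBIC).astype(int)
    w=cv2.resize(near(np.ones(f.shape[:2],bool),c,[g[0],g[1],.036],34).astype(np.uint8),None,fx=4,fy=4)>0
    m=((big.min(2)>110)&w).astype(np.uint8)
    # component that is the rim: contour close to groove centre
    cs,_=cv2.findContours(m,cv2.RETR_CCOMP,cv2.CHAIN_APPROX_NONE)
    for q in cs:
        if cv2.contourArea(q)>1500:
            u=(q[:,0].astype(float)+.5)/4-.5; P=unproj(c,u,.036)[:,:2]
            (cx,cy),(a,b),t=cv2.minAreaRect((P*1000).astype(np.float32)); print(n,'rim',round(cx,1),round(cy,1),round(a,1),round(b,1),round(t,1))
    # orange pads, each
    m=(big[...,0]>big[...,2]+70).astype(np.uint8)
    for y in (-.0825,-.0275,.0275,.0825):
        h=sub(H,0,y); w=cv2.resize(near(np.ones(f.shape[:2],bool),c,[h[0],h[1],.03],11).astype(np.uint8),None,fx=4,fy=4)
        q=max(cv2.findContours(m&w,cv2.RETR_EXTERNAL,cv2.CHAIN_APPROX_NONE)[0],key=cv2.contourArea)
        u=(q[:,0].astype(float)+.5)/4-.5
        (cx,cy),(a,b),t=cv2.minAreaRect((unproj(c,u,.0235)[:,:2]*1000).astype(np.float32)); print(n,'pad',y,round(cx,1),round(cy,1),round(a,1),round(b,1),round(t,1),'exp',np.round(np.array(h[:2])*1000,1))
```

```text
top rim 618.2 10.2 25.8 119.3 8.8
top rim 618.2 10.3 15.2 110.7 8.8
top rim 674.2 19.3 68.9 172.7 8.8
top pad -0.0825 573.4 -80.0 30.1 43.5 9.4 exp [574.9 -78.4]
top pad -0.0275 564.9 -25.8 30.0 43.1 8.8 exp [566.6 -24.1]
top pad 0.0275 556.6 28.4 30.2 43.2 8.6 exp [558.2  30.3]
top pad 0.0825 548.1 82.6 30.0 43.4 9.1 exp [549.9  84.6]
side rim 618.9 8.5 25.3 120.2 8.8
side rim 619.2 8.3 15.2 109.7 9.3
side rim 682.7 31.9 88.3 191.5 9.1
side pad -0.0825 576.1 -80.5 23.4 38.4 8.9 exp [574.9 -78.4]
side pad -0.0275 567.3 -26.0 22.4 37.5 8.3 exp [566.6 -24.1]
side pad 0.0275 559.2 29.0 23.9 38.3 8.5 exp [558.2  30.3]
side pad 0.0825 550.3 82.6 22.7 36.5 9.8 exp [549.9  84.6]
```

>>> {"api": "carry_out", "payload": {"commands": [[-0.148, -0.874, 0, 0, 0, -0.638, -0.2], [-0.148, -0.874, 0, 0, 0, -0.638, -0.2], [-0.148, -0.874, 0, 0, 0, -0.638, -0.2], [-0.148, -0.874, 0, 0, 0, -0.638, -0.2], [-0.148, -0.874, 0, 0, 0, -0.638, -0.2], [-0.148, -0.874, 0, 0, 0, -0.638, -0.2], [-0.148, -0.874, 0, 0, 0, -0.638, -0.2], [-0.148, -0.874, 0, 0, 0, -0.638, -0.2]]}}

```text
t: 17.25
ee_pos: [0.5103, -0.1125, 0.2138]
tcp_rot: [-1.535, 2.741, -0.0]
force: [0.3, -0.4, 0.4]
finger_gap: 0.602
gripper_force: 0.0
```

>>> {"api": "carry_out", "payload": {"commands": [[-0.148, -0.874, -0.4, 0, 0, -0.638, -0.2], [-0.148, -0.874, -0.4, 0, 0, -0.638, -0.2], [-0.148, -0.874, -0.4, 0, 0, -0.638, -0.2], [-0.148, -0.874, -0.4, 0, 0, -0.638, -0.2], [0, 0, -0.4, 0, 0, 0, -0.2], [0, 0, 0, 0, 0, 0, -0.2], [0, 0, 0, 0, 0, 0, -0.2]]}}

```text
t: 17.95
ee_pos: [0.487, -0.2513, 0.1338]
tcp_rot: [1.287, -2.865, -0.0]
force: [0.3, 0.0, 0.7]
finger_gap: 0.599
gripper_force: 0.0
```

```bash
python3 look.py
```

```text
17.95 [ 0.48697368 -0.25130227  0.1337681 ] [-0.12  0.25 -0.41  0.   -0.91 -0.61]
tool y yaw -41.63
top [ 0.7639 -0.2211] 48.2 cost 107.1 area 175
top [ 0.5645 -0.2503] 140.5 cost 233.6 area 155
top [ 0.5634 -0.3839] 90.8 cost 123.2 area 165
side [ 0.7699 -0.2288] 75.5 cost 173.3 area 207
side [ 0.5821 -0.2555] 72.4 cost 41.6 area 242
side [ 0.4879 -0.2526] 138.6 cost 22.1 area 227
side [ 0.5813 -0.3852] 108.5 cost 26.7 area 238
```

>>> {"api": "carry_out", "payload": {"commands": [[0, -0.035, -0.686, 0, 0, -0.04, -0.2], [0, 0, -0.686, 0, 0, 0, -0.2], [0, 0, -0.686, 0, 0, 0, -0.2], [0, 0, -0.686, 0, 0, 0, -0.2], [0, 0, 0, 0, 0, 0, -0.2], [0, 0, 0, 0, 0, 0, -0.2]]}}

```text
t: 18.65
ee_pos: [0.4875, -0.2526, 0.0249]
tcp_rot: [-1.284, 2.867, -0.001]
force: [-0.0, 0.0, 1.1]
finger_gap: 0.601
gripper_force: 0.0
```

>>> {"api": "carry_out", "payload": {"commands": [[0, 0, 0, 0, 0, 0, 0.2], [0, 0, 0, 0, 0, 0, 0.35], [0, 0, 0, 0, 0, 0, 0.45], [0, 0, 0, 0, 0, 0, 0.45], [0, 0, 0, 0, 0, 0, 0.45]]}}

```text
t: 19.15
ee_pos: [0.4876, -0.253, 0.0258]
tcp_rot: [-1.282, 2.866, -0.002]
force: [-2.2, 3.0, 8.9]
finger_gap: 0.286
gripper_force: 48.2
```

>>> {"api": "carry_out", "payload": {"commands": [[0, 0, 0.3, 0, 0, 0, 0.45], [0, 0, 0.6, 0, 0, 0, 0.45], [0, 0, 0.6, 0, 0, 0, 0.45], [0.166, 0.33, 0, 0, 0, 0.975, 0.45], [0.166, 0.33, 0, 0, 0, 0.975, 0.45], [0.166, 0.33, 0, 0, 0, 0.975, 0.45], [0.166, 0.33, 0, 0, 0, 0.975, 0.45], [0.166, 0.33, 0, 0, 0, 0.975, 0.45]]}}

```text
t: 19.95
ee_pos: [0.5203, -0.1866, 0.0852]
tcp_rot: [-1.752, 2.607, -0.001]
force: [-0.4, 0.7, -1.0]
finger_gap: 0.286
gripper_force: 47.7
```

>>> {"api": "carry_out", "payload": {"commands": [[0.166, 0.33, 0, 0, 0, 0.975, 0.45], [0.166, 0.33, 0, 0, 0, 0.975, 0.45], [0.166, 0.33, 0, 0, 0, 0.975, 0.45], [0.166, 0.33, 0, 0, 0, 0.975, 0.45], [0.166, 0.33, 0, 0, 0, 0.975, 0.45], [0.166, 0.33, 0, 0, 0, 0.975, 0.45], [0.166, 0.33, 0, 0, 0, 0.975, 0.45], [0.166, 0.33, 0, 0, 0, 0.975, 0.45]]}}

```text
t: 20.75
ee_pos: [0.5734, -0.0809, 0.0851]
tcp_rot: [-2.388, 2.039, -0.001]
force: [0.7, -0.4, -2.4]
finger_gap: 0.284
gripper_force: 47.7
```

>>> {"api": "carry_out", "payload": {"commands": [[0, 0, 0, 0, 0, 0, 0.45], [0, 0, 0, 0, 0, 0, 0.45], [0, 0, 0, 0, 0, 0, 0.45]]}}

```text
t: 21.05
ee_pos: [0.5727, -0.0818, 0.0844]
tcp_rot: [-2.385, 2.045, -0.0]
force: [-0.1, 0.1, -0.9]
finger_gap: 0.288
gripper_force: 47.7
```

```bash
cat > st.py <<'E'
from h import *
import sys
s=observe();a=2*np.arctan2(s['tcp_rot'][1],s['tcp_rot'][0])-np.pi/2;a=(a+np.pi/2)%np.pi-np.pi/2
print(s['t'],s['ee_pos'].round(4),'yaw',np.degrees(a).round(2),'F',s['force'].round(1),s['ft_torque'].round(2),'gap',round(s['finger_gap'],3),s['gripper_force'])
if len(sys.argv)>1:   # picture of held electrode: zoff = TCP z minus underside
    zo=float(sys.argv[2]); e=s['ee_pos']; H=(.5612,.0004,.1545); ims=[]
    for n in ('side','top'):
        c=capture(n);im,o=crop(c,[e[0],e[1],.05],50,75,8);im=np.ascontiguousarray(im)
        wire(im,c,box((e[0],e[1],a),.026,.04,e[2]-zo,e[2]-zo+.024),o,8)
        for y in (-.0825,-.0275,.0275,.0825): wire(im,c,box(sub(H,0,y),.029,.043,.036,.036),o,8,(0,255,255))
        ims.append(im)
    save(sys.argv[1],np.hstack(ims))
E
python3 st.py e1 .0228
```

```text
21.05 [ 0.5727 -0.0818  0.0844] yaw 8.78 F [-0.1  0.1 -0.9] [-0.01  0.03  0.02] gap 0.288 47.724722027778625
```

View pics/e1.png

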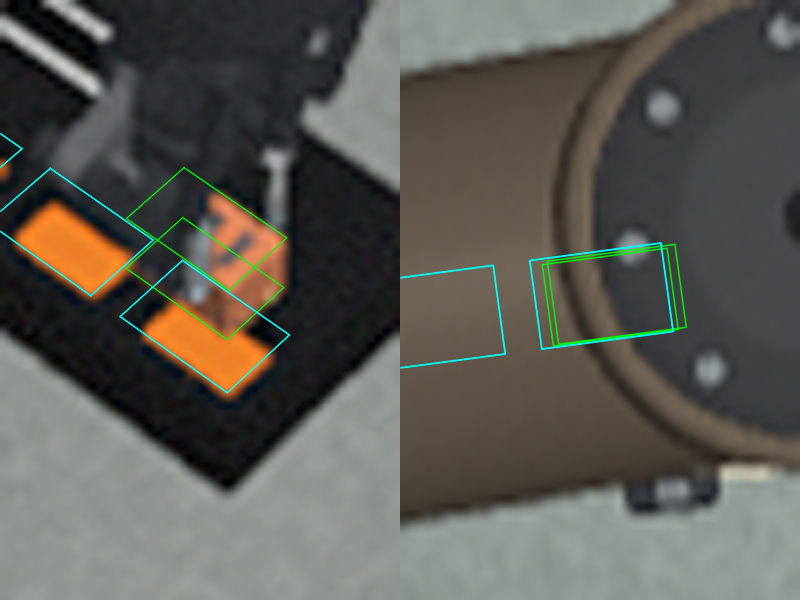

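The held copper block is aligned with its overlay at (245,270), just behind the end pocket. Correcting 1 mm and descending slowly.

>>> {"api": "carry_out", "payload": {"commands": [[0.03, 0.018, -0.3, 0, 0, 0, 0.45], [0, 0, -0.2, 0, 0, 0, 0.45], [0, 0, 0, 0, 0, 0, 0.45], [0, 0, -0.08, 0, 0, 0, 0.45], [0, 0, -0.08, 0, 0, 0, 0.45], [0, 0, 0, 0, 0, 0, 0.45]]}}

```text
t: 21.75
ee_pos: [0.574, -0.0807, 0.0571]
tcp_rot: [2.386, -2.043, -0.001]
force: [-0.8, -0.2, -1.9]
finger_gap: 0.289
gripper_force: 47.7
```

>>> {"api": "carry_out", "payload": {"commands": [[0, 0, -0.06, 0, 0, 0, 0.45], [0, 0, -0.06, 0, 0, 0, 0.45], [0, 0, 0, 0, 0, 0, 0.45]]}}

```text
t: 22.05
ee_pos: [0.574, -0.0807, 0.0525]
tcp_rot: [2.386, -2.043, -0.0]
force: [-0.1, -0.6, -2.3]
finger_gap: 0.283
gripper_force: 47.7
```

```bash
python3 st.py
```

```text
22.05 [ 0.574  -0.0807  0.0525] yaw 8.86 F [-0.1 -0.6 -2.3] [-0.03  0.03  0.03] gap 0.283 47.702128887176514
```

>>> {"api": "carry_out", "payload": {"commands": [[0, 0, -0.06, 0, 0, 0, 0.45], [0, 0, -0.06, 0, 0, 0, 0.45], [0, 0, -0.03, 0, 0, 0, 0.45], [0, 0, 0, 0, 0, 0, 0.45]]}}

```text
t: 22.45
ee_pos: [0.574, -0.0807, 0.0465]
tcp_rot: [2.386, -2.043, -0.001]
force: [-0.3, -0.6, -1.5]
finger_gap: 0.286
gripper_force: 47.7
```

```bash
python3 st.py
```

```text
22.45 [ 0.574  -0.0807  0.0465] yaw 8.86 F [-0.3 -0.6 -1.5] [-0.04  0.01 -0.05] gap 0.286 47.70254194736481
```

>>> {"api": "carry_out", "payload": {"commands": [[0, 0, -0.03, 0, 0, 0, 0.45], [0, 0, -0.03, 0, 0, 0, 0.45], [0, 0, 0, 0, 0, 0, 0.45]]}}

```text
t: 22.75
ee_pos: [0.5742, -0.0807, 0.0443]
tcp_rot: [2.386, -2.043, 0.0]
force: [1.1, 1.2, -2.0]
finger_gap: 0.284
gripper_force: 47.8
```

```bash
python3 st.py
```

```text
22.75 [ 0.5742 -0.0807  0.0443] yaw 8.86 F [ 1.1  1.2 -2. ] [ 0.01  0.05 -0.01] gap 0.284 47.77789771556854
```

>>> {"api": "carry_out", "payload": {"commands": [[0, 0, 0, 0, 0, 0, 0.2], [0, 0, 0, 0, 0, 0, -0.1], [0, 0, 0, 0, 0, 0, -0.1], [0, 0, 0.3, 0, 0, 0, -0.1], [0, 0, 0.7, 0, 0, 0, 0.3], [0, 0, 0, 0, 0, 0, 1], [0, 0, 0, 0, 0, 0, 1], [0, 0, 0, 0, 0, 0, 1]]}}

```text
t: 23.55
ee_pos: [0.574, -0.0807, 0.0845]
tcp_rot: [-2.386, 2.043, 0.0]
force: [0.2, -0.4, -0.7]
finger_gap: 0.001
gripper_force: 0.0
```

>>> {"api": "carry_out", "payload": {"commands": [[0, 0, 0, 0, 0, 0, 1], [0, 0, -0.4, 0, 0, 0, 1], [0, 0, -0.2, 0, 0, 0, 1], [0, 0, 0, 0, 0, 0, 1], [0, 0, -0.05, 0, 0, 0, 1], [0, 0, -0.05, 0, 0, 0, 1], [0, 0, 0, 0, 0, 0, 1]]}}

```text
t: 24.25
ee_pos: [0.5743, -0.0807, 0.0564]
tcp_rot: [-2.386, 2.043, -0.0]
force: [-0.4, 0.5, -0.4]
finger_gap: -0.001
gripper_force: 0.0
```

>>> {"api": "carry_out", "payload": {"commands": [[0, 0, -0.05, 0, 0, 0, 1], [0, 0, -0.05, 0, 0, 0, 1], [0, 0, -0.05, 0, 0, 0, 1], [0, 0, 0, 0, 0, 0, 1]]}}

```text
t: 24.65
ee_pos: [0.5744, -0.0807, 0.0504]
tcp_rot: [-2.386, 2.043, -0.001]
force: [-0.0, 1.1, 2.5]
finger_gap: 0.002
gripper_force: 1.0
```

>>> {"api": "carry_out", "payload": {"commands": [[0, 0, -0.05, 0, 0, 0, 1], [0, 0, -0.05, 0, 0, 0, 1], [0, 0, 0, 0, 0, 0, 1]]}}

```text
t: 24.95
ee_pos: [0.5744, -0.0807, 0.0463]
tcp_rot: [-2.386, 2.043, -0.0]
force: [0.0, 0.6, 2.0]
finger_gap: -0.001
gripper_force: 0.8
```

>>> {"api": "carry_out", "payload": {"commands": [[0, 0, -0.05, 0, 0, 0, 1], [0, 0, 0, 0, 0, 0, 1], [0, 0, 0, 0, 0, 0, 1]]}}

```text
t: 25.25
ee_pos: [0.5744, -0.0807, 0.0443]
tcp_rot: [-2.386, 2.043, -0.0]
force: [0.6, -0.1, 1.5]
finger_gap: 0.001
gripper_force: 0.9
```

>>> {"api": "carry_out", "payload": {"commands": [[0, 0, -0.025, 0, 0, 0, 1], [0, 0, 0, 0, 0, 0, 1], [0, 0, 0, 0, 0, 0, 1]]}}

```text
t: 25.55
ee_pos: [0.5745, -0.0807, 0.0441]
tcp_rot: [-2.386, 2.043, -0.001]
force: [-1.5, 0.4, 10.2]
finger_gap: 0.001
gripper_force: 4.5
```

```bash
python3 st.py e2 .032
```

```text
25.55 [ 0.5745 -0.0807  0.0441] yaw 8.88 F [-1.5  0.4 10.2] [0.35 0.64 0.05] gap 0.001 4.51604036061326
```

View pics/e2.png

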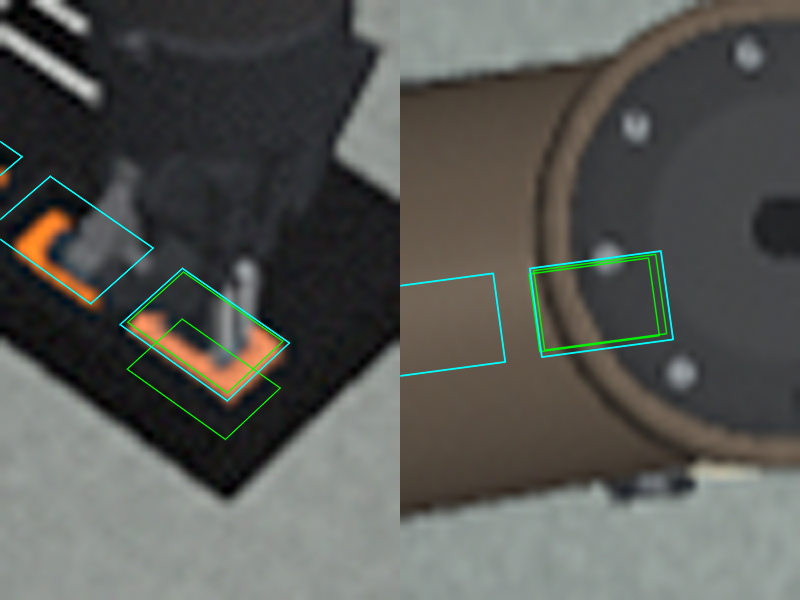

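The copper block fills the end pocket flush, outlined by the overlay at (205,335). One more millimetre of push to confirm the stop.

>>> {"api": "carry_out", "payload": {"commands": [[0, 0, -0.02, 0, 0, 0, 1], [0, 0, 0, 0, 0, 0, 1]]}}

```text
t: 25.85
ee_pos: [0.5746, -0.0807, 0.044]
tcp_rot: [-2.387, 2.042, -0.002]
force: [-3.9, 1.4, 16.0]
finger_gap: -0.0
gripper_force: 7.9
```

>>> {"api": "carry_out", "payload": {"commands": [[0, 0, 0.5, 0, 0, 0, 1], [0, 0, 1, 0, 0, 0, 0.2], [-0.6, 0.8, 1, 0, 0, 0, -0.2], [-0.6, 0.8, 0, 0, 0, 0, -0.2], [0, 0, 0, 0, 0, 0, -0.2], [0, 0, 0, 0, 0, 0, -0.2]]}}

```text
t: 26.45
ee_pos: [0.5284, -0.0198, 0.1381]
tcp_rot: [-2.388, 2.041, 0.0]
force: [0.3, -0.5, -0.3]
finger_gap: 0.598
gripper_force: 0.0
```

```bash
python3 look.py
```

```text
26.45 [ 0.52844997 -0.01978604  0.13806765] [ 0.33  0.21 -0.45 -0.   -0.91 -0.18]
tool y yaw 8.95
top [ 0.7646 -0.2215] 48.3 cost 109.5 area 175
top [ 0.5821 -0.2552] 69.6 cost 19.8 area 155
top [ 0.5783 -0.3847] 109.9 cost 21.3 area 164
side [ 0.7696 -0.2291] 77.2 cost 173.9 area 211
side [ 0.5838 -0.2563] 70.0 cost 26.3 area 241
side [ 0.5813 -0.3852] 108.5 cost 26.7 area 238
```

>>> {"api": "carry_out", "payload": {"commands": [[0.064, -0.4565, 0, 0, 0, -0.997, -0.2], [0.064, -0.4565, 0, 0, 0, -0.997, -0.2], [0.064, -0.4565, 0, 0, 0, -0.997, -0.2], [0.064, -0.4565, 0, 0, 0, -0.997, -0.2], [0.064, -0.4565, 0, 0, 0, -0.997, -0.2], [0.064, -0.4565, 0, 0, 0, -0.997, -0.2], [0.064, -0.4565, 0, 0, 0, -0.997, -0.2], [0.064, -0.4565, 0, 0, 0, -0.997, -0.2]]}}

```text
t: 27.35
ee_pos: [0.5494, -0.1683, 0.1368]
tcp_rot: [1.726, -2.623, -0.001]
force: [0.5, -0.0, 0.1]
finger_gap: 0.597
gripper_force: 0.0
```

>>> {"api": "carry_out", "payload": {"commands": [[0.064, -0.4565, 0, 0, 0, -0.997, -0.2], [0.064, -0.4565, 0, 0, 0, -0.997, -0.2], [0.064, -0.4565, 0, 0, 0, -0.997, -0.2], [0.064, -0.4565, 0, 0, 0, -0.997, -0.2], [0.064, -0.4565, 0, 0, 0, -0.997, -0.2], [0.064, -0.4565, 0, 0, 0, -0.997, -0.2], [0.064, -0.4565, 0, 0, 0, -0.997, -0.2], [0.064, -0.4565, 0, 0, 0, -0.997, -0.2]]}}

```text
t: 28.15
ee_pos: [0.5696, -0.3144, 0.1366]
tcp_rot: [0.939, -2.996, -0.001]
force: [0.7, 0.5, -0.2]
finger_gap: 0.599
gripper_force: 0.0
```

>>> {"api": "carry_out", "payload": {"commands": [[0.064, -0.4565, 0, 0, 0, -0.997, -0.2], [0.064, -0.4565, 0, 0, 0, -0.997, -0.2], [0.064, -0.4565, 0, 0, 0, -0.997, -0.2], [0.064, -0.4565, 0, 0, 0, -0.997, -0.2], [0, 0, -0.4, 0, 0, 0, -0.2], [0, 0, -0.4, 0, 0, 0, -0.2], [0, 0, 0, 0, 0, 0, -0.2], [0, 0, 0, 0, 0, 0, -0.2]]}}

```text
t: 28.95
ee_pos: [0.5797, -0.3864, 0.1049]
tcp_rot: [0.52, -3.096, -0.001]
force: [0.5, 0.1, 0.3]
finger_gap: 0.596
gripper_force: 0.0
```

```bash
python3 look.py|grep -v top
```

```text
28.95 [ 0.57967146 -0.38635311  0.10493064] [-0.31  0.49 -0.1   0.   -0.98 -0.93]
tool y yaw -70.94
side [ 0.7482 -0.2124] 26.7 cost 103.5 area 83
side [ 0.5833 -0.256 ] 70.0 cost 25.8 area 245
side [ 0.5813 -0.385 ] 108.0 cost 26.9 area 245
```

>>> {"api": "carry_out", "payload": {"commands": [[0, 0.03, -0.5, 0, 0, 0, -0.2], [0, 0, -0.75, 0, 0, 0, -0.2], [0, 0, -0.75, 0, 0, 0, -0.2], [0, 0, 0, 0, 0, 0, -0.2], [0, 0, 0, 0, 0, 0, -0.1]]}}

```text
t: 29.55
ee_pos: [0.5806, -0.3847, 0.0268]
tcp_rot: [0.522, -3.098, 0.001]
force: [0.6, 0.2, 0.1]
finger_gap: 0.553
gripper_force: 0.0
```

>>> {"api": "carry_out", "payload": {"commands": [[0, 0, 0, 0, 0, 0, 0.2], [0, 0, 0, 0, 0, 0, 0.35], [0, 0, 0, 0, 0, 0, 0.45], [0, 0, 0, 0, 0, 0, 0.45], [0, 0, 0, 0, 0, 0, 0.45]]}}

```text
t: 30.05
ee_pos: [0.5812, -0.3847, 0.0282]
tcp_rot: [-0.522, 3.096, -0.002]
force: [-1.2, 2.1, 5.5]
finger_gap: 0.282
gripper_force: 44.4
```

```bash
python3 st.py
```

```text
30.05 [ 0.5812 -0.3847  0.0282] yaw -70.87 F [-1.2  2.1  5.5] [0.79 0.3  0.  ] gap 0.282 44.439042806625366
```

>>> {"api": "carry_out", "payload": {"commands": [[0, 0, 0.3, 0, 0, 0, 0.45], [0, 0, 0.6, 0, 0, 0, 0.45], [0, 0, 0.6, 0, 0, 0, 0.45], [0, 0, 0, 0, 0, 0.997, 0.45], [-0.02, 0.46, 0, 0, 0, 0.997, 0.45], [-0.02, 0.47, 0, 0, 0, 0.997, 0.45], [-0.02, 0.47, 0, 0, 0, 0.997, 0.45], [-0.02, 0.47, 0, 0, 0, 0.997, 0.45]]}}

```text
t: 30.85
ee_pos: [0.577, -0.3091, 0.0871]
tcp_rot: [-1.053, 2.959, -0.001]
force: [-0.2, -0.9, -1.2]
finger_gap: 0.286
gripper_force: 44.1
```

>>> {"api": "carry_out", "payload": {"commands": [[-0.02, 0.47, 0, 0, 0, 0.997, 0.45], [-0.02, 0.47, 0, 0, 0, 0.997, 0.45], [-0.02, 0.47, 0, 0, 0, 0.997, 0.45], [-0.02, 0.47, 0, 0, 0, 0.997, 0.45], [-0.02, 0.47, 0, 0, 0, 0.997, 0.45], [-0.02, 0.47, 0, 0, 0, 0.997, 0.45], [-0.02, 0.47, 0, 0, 0, 0.997, 0.45], [-0.02, 0.47, 0, 0, 0, 0.997, 0.45]]}}

```text
t: 31.65
ee_pos: [0.5708, -0.1585, 0.0871]
tcp_rot: [-1.826, 2.555, -0.001]
force: [0.9, -0.5, -1.4]
finger_gap: 0.284
gripper_force: 44.1
```

>>> {"api": "carry_out", "payload": {"commands": [[-0.02, 0.47, 0, 0, 0, 0.997, 0.45], [-0.02, 0.47, 0, 0, 0, 0.997, 0.45], [-0.02, 0.47, 0, 0, 0, 0.997, 0.45], [-0.02, 0.47, 0, 0, 0, 0.997, 0.45], [-0.02, 0.47, 0, 0, 0, 0.997, 0.45], [-0.02, 0.47, 0, 0, 0, 0.997, 0.45], [-0.02, 0.47, 0, 0, 0, 0.997, 0.45], [0, 0, 0, 0, 0, 0, 0.45]]}}

```text
t: 32.45
ee_pos: [0.5655, -0.0259, 0.0872]
tcp_rot: [-2.389, 2.038, -0.001]
force: [0.2, 0.0, -2.5]
finger_gap: 0.284
gripper_force: 44.1
```

>>> {"api": "carry_out", "payload": {"commands": [[0, 0, 0, 0, 0, 0, 0.45], [0, 0, 0, 0, 0, 0, 0.45]]}}

```text
t: 32.65
ee_pos: [0.5651, -0.0281, 0.0864]
tcp_rot: [-2.385, 2.044, -0.0]
force: [-0.1, -0.8, -2.2]
finger_gap: 0.286
gripper_force: 44.1
```

```bash
python3 st.py e3 .0252
```

```text
32.65 [ 0.5651 -0.0281  0.0864] yaw 8.79 F [-0.1 -0.8 -2.2] [-0.   -0.03 -0.01] gap 0.286 44.12335395812988
```

View pics/e3.png

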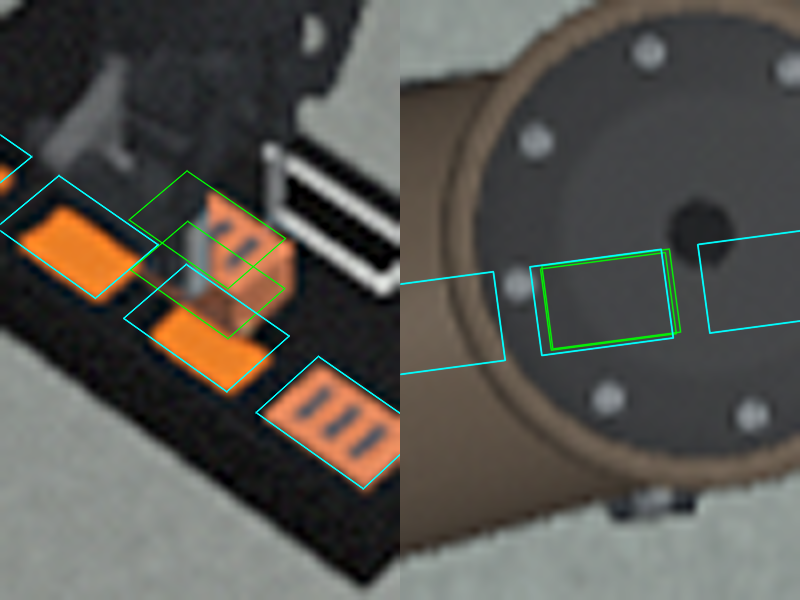

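The first electrode sits flush at (345,420). The held one shows about 3 mm toward -y of its overlay (right corner at 296 against 286), so I shift for that.

>>> {"api": "carry_out", "payload": {"commands": [[0, 0.115, -0.3, 0, 0, 0, 0.45], [0, 0, -0.2, 0, 0, 0, 0.45], [0, 0, 0, 0, 0, 0, 0.45], [0, 0, -0.06, 0, 0, 0, 0.45], [0, 0, -0.06, 0, 0, 0, 0.45], [0, 0, 0, 0, 0, 0, 0.45]]}}

```text
t: 33.35
ee_pos: [0.5649, -0.0231, 0.0608]
tcp_rot: [2.386, -2.043, -0.0]
force: [0.5, -1.8, -1.9]
finger_gap: 0.286
gripper_force: 44.1
```

>>> {"api": "carry_out", "payload": {"commands": [[0, 0, -0.05, 0, 0, 0, 0.45], [0, 0, -0.05, 0, 0, 0, 0.45], [0, 0, 0, 0, 0, 0, 0.45]]}}

```text
t: 33.65
ee_pos: [0.5648, -0.0231, 0.0569]
tcp_rot: [2.386, -2.043, -0.0]
force: [-0.3, 1.1, -1.7]
finger_gap: 0.286
gripper_force: 44.1
```

```bash
python3 st.py
```

```text
33.65 [ 0.5648 -0.0231  0.0569] yaw 8.86 F [-0.3  1.1 -1.7] [ 0.05 -0.   -0.  ] gap 0.286 44.11828815937042
```

>>> {"api": "carry_out", "payload": {"commands": [[0, 0, -0.06, 0, 0, 0, 0.45], [0, 0, -0.06, 0, 0, 0, 0.45], [0, 0, -0.06, 0, 0, 0, 0.45], [0, 0, -0.04, 0, 0, 0, 0.45], [0, 0, 0, 0, 0, 0, 0.45]]}}

```text
t: 34.15
ee_pos: [0.5648, -0.0231, 0.048]
tcp_rot: [2.386, -2.043, -0.001]
force: [-1.1, 0.9, -1.4]
finger_gap: 0.285
gripper_force: 44.1
```

```bash
python3 st.py
```

```text
34.15 [ 0.5648 -0.0231  0.048 ] yaw 8.86 F [-1.1  0.9 -1.4] [-0.03  0.01  0.03] gap 0.285 44.11924481391907
```

>>> {"api": "carry_out", "payload": {"commands": [[0, 0, -0.03, 0, 0, 0, 0.45], [0, 0, 0, 0, 0, 0, 0.2], [0, 0, 0, 0, 0, 0, -0.1], [0, 0, 0, 0, 0, 0, -0.1], [0, 0, 0.3, 0, 0, 0, -0.1], [0.01, -0.08, 0.6, 0, 0, 0, 0.3], [0, 0, 0, 0, 0, 0, 1], [0, 0, 0, 0, 0, 0, 1]]}}

```text
t: 34.95
ee_pos: [0.566, -0.0261, 0.0845]
tcp_rot: [-2.385, 2.042, -0.002]
force: [-0.1, 0.8, -1.1]
finger_gap: 0.046
gripper_force: 0.0
```

>>> {"api": "carry_out", "payload": {"commands": [[0, 0, 0, 0, 0, 0, 1], [0, 0, 0, 0, 0, 0, 1], [0, 0, -0.4, 0, 0, 0, 1], [0, 0, -0.2, 0, 0, 0, 1], [0, 0, 0, 0, 0, 0, 1], [0, 0, -0.05, 0, 0, 0, 1], [0, 0, -0.05, 0, 0, 0, 1], [0, 0, 0, 0, 0, 0, 1]]}}

```text
t: 35.75
ee_pos: [0.5654, -0.0262, 0.0551]
tcp_rot: [-2.386, 2.043, 0.0]
force: [-0.2, 0.1, -0.3]
finger_gap: 0.001
gripper_force: 0.0
```

>>> {"api": "carry_out", "payload": {"commands": [[0, 0, -0.05, 0, 0, 0, 1], [0, 0, -0.05, 0, 0, 0, 1], [0, 0, 0, 0, 0, 0, 1]]}}

```text
t: 36.05
ee_pos: [0.5655, -0.0262, 0.0511]
tcp_rot: [-2.386, 2.043, -0.0]
force: [0.5, -0.5, 0.9]
finger_gap: -0.001
gripper_force: 0.3
```

>>> {"api": "carry_out", "payload": {"commands": [[0, 0, -0.05, 0, 0, 0, 1], [0, 0, -0.05, 0, 0, 0, 1], [0, 0, -0.05, 0, 0, 0, 1], [0, 0, 0, 0, 0, 0, 1]]}}

```text
t: 36.45
ee_pos: [0.5655, -0.0262, 0.0451]
tcp_rot: [-2.386, 2.043, -0.0]
force: [-0.2, -0.5, 2.7]
finger_gap: -0.002
gripper_force: 0.6
```

>>> {"api": "carry_out", "payload": {"commands": [[0, 0, -0.03, 0, 0, 0, 1], [0, 0, 0, 0, 0, 0, 1]]}}

```text
t: 36.65
ee_pos: [0.5656, -0.0262, 0.0441]
tcp_rot: [-2.386, 2.043, -0.0]
force: [0.1, 0.3, 4.9]
finger_gap: -0.001
gripper_force: 2.3
```

>>> {"api": "carry_out", "payload": {"commands": [[0, 0, -0.02, 0, 0, 0, 1], [0, 0, 0, 0, 0, 0, 1]]}}

```text
t: 36.85
ee_pos: [0.5657, -0.0262, 0.0441]
tcp_rot: [-2.387, 2.042, -0.001]
force: [-3.4, -0.3, 11.6]
finger_gap: -0.001
gripper_force: 6.0
```

>>> {"api": "carry_out", "payload": {"commands": [[0, 0, -0.02, 0, 0, 0, 1], [0, 0, 0, 0, 0, 0, 1]]}}

```text
t: 37.05
ee_pos: [0.5658, -0.0262, 0.044]
tcp_rot: [-2.387, 2.042, -0.002]
force: [-4.7, 1.1, 19.0]
finger_gap: 0.003
gripper_force: 9.5
```

>>> {"api": "carry_out", "payload": {"commands": [[0, 0, 0.5, 0, 0, 0, 1], [0, 0, 1, 0, 0, 0, 0.2], [0, 0, 1, 0, 0, 0, -0.2], [0.027, -0.359, 0, 0, 0, 0.952, -0.2], [0.027, -0.359, 0, 0, 0, 0.952, -0.2], [0.027, -0.359, 0, 0, 0, 0.952, -0.2], [0.027, -0.359, 0, 0, 0, 0.952, -0.2], [0.027, -0.359, 0, 0, 0, 0.952, -0.2]]}}

```text
t: 37.85
ee_pos: [0.5705, -0.0986, 0.1419]
tcp_rot: [2.693, -1.617, -0.001]
force: [-0.4, -0.7, 0.1]
finger_gap: 0.598
gripper_force: 0.0
```

>>> {"api": "carry_out", "payload": {"commands": [[0.027, -0.359, 0, 0, 0, 0.952, -0.2], [0.027, -0.359, 0, 0, 0, 0.952, -0.2], [0.027, -0.359, 0, 0, 0, 0.952, -0.2], [0.027, -0.359, 0, 0, 0, 0.952, -0.2], [0.027, -0.359, 0, 0, 0, 0.952, -0.2], [0.027, -0.359, 0, 0, 0, 0.952, -0.2], [0.027, -0.359, 0, 0, 0, 0.952, -0.2], [0.027, -0.359, 0, 0, 0, 0.952, -0.2]]}}

```text
t: 38.65
ee_pos: [0.5792, -0.2134, 0.1417]
tcp_rot: [-3.024, 0.852, 0.001]
force: [0.3, 0.2, -0.2]
finger_gap: 0.599
gripper_force: 0.0
```

>>> {"api": "carry_out", "payload": {"commands": [[0.027, -0.359, 0, 0, 0, 0.952, -0.2], [0.027, -0.359, 0, 0, 0, 0.952, -0.2], [0.0, -0.359, 0, 0, 0, 0.952, -0.2], [0, 0, 0, 0, 0, 0, -0.2], [0, 0, 0, 0, 0, 0, -0.2], [0, 0, 0, 0, 0, 0, -0.2]]}}

```text
t: 39.25
ee_pos: [0.5814, -0.2555, 0.142]
tcp_rot: [-3.093, 0.553, 0.001]
force: [0.8, -0.1, 1.0]
finger_gap: 0.6
gripper_force: 0.0
```

```bash
python3 look.py
```

```text
39.25 [ 0.58143772 -0.25553912  0.14203327] [-0.11  0.37 -0.21 -0.   -1.    1.32]
tool y yaw 69.74
top [ 0.7472 -0.2248] 94.6 cost 214.7 area 172
top [ 0.546  -0.2623] 55.1 cost 179.5 area 152
side [ 0.7657 -0.2278] 76.9 cost 179.7 area 214
side [ 0.5326 -0.257 ] 74.4 cost 28.0 area 245
```

The last electrode was knocked to about (0.53, -0.257). Backing off for a clear view.

>>> {"api": "carry_out", "payload": {"commands": [[0, 1, 0, 0, 0, 0, -0.2], [0, 1, 0, 0, 0, 0, -0.2], [0, 1, 0, 0, 0, 0, -0.2], [0, 1, 0, 0, 0, 0, -0.2], [0, 0, 0, 0, 0, 0, -0.2], [0, 0, 0, 0, 0, 0, -0.2]]}}

```text
t: 39.95
ee_pos: [0.5817, -0.0946, 0.1426]
tcp_rot: [-3.093, 0.547, -0.001]
force: [-0.2, -0.0, 0.4]
finger_gap: 0.6
gripper_force: 0.0
```

```bash
python3 look.py; python3 -c "
from h import *
c=capture('top'); im,o=crop(c,[.5326,-.257,.02],40,40,1); print(o)
ims=[cv2.resize(im,(400,400),interpolation=cv2.INTER_CUBIC)]
c=capture('side'); im,o=crop(c,[.5326,-.257,.02],40,40,1); ims.append(cv2.resize(im,(400,400),interpolation=cv2.INTER_CUBIC)); save('knock',np.hstack(ims))"
```

```text
39.95 [ 0.58172761 -0.09460902  0.14261661] [ 0.17  0.3  -0.31  0.   -0.96  1.05]
tool y yaw 69.93
top [ 0.7646 -0.2215] 48.3 cost 109.5 area 175
top [ 0.5394 -0.2494] 46.0 cost 178.8 area 152
side [ 0.7695 -0.2291] 77.3 cost 172.7 area 209
side [ 0.5327 -0.257 ] 74.5 cost 28.1 area 244
[359 217]
```

View pics/knock.png

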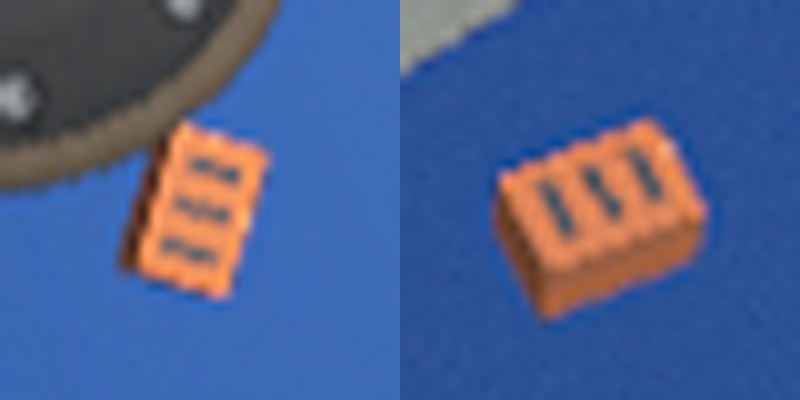

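Left: face up, top-face corners at (185,125), (270,155), (225,297), (140,270), so its centre is at about (205,212) in the crop.

```bash
python3 -c "
from h import *
c=capture('top')
k=np.array([[185,125],[270,155],[225,297],[140,270]])/10-.5+[359,217]
P=unproj(c,k,.027)[:,:2]; print(P.mean(0),np.linalg.norm(np.diff(P,axis=0),axis=1)); d=P[2]-P[1]; e=P[3]-P[0]; print(np.degrees(np.arctan2((d+e)[1],(d+e)[0])))
"
```

```text
[ 0.53039755 -0.25616491] [0.02349047 0.03900465 0.02320779]
163.13823914055277
```

>>> {"api": "carry_out", "payload": {"commands": [[-0.2535, -0.81, 0, 0, 0, 0.2, -0.2], [-0.2535, -0.81, 0, 0, 0, 0.2, -0.2], [-0.2535, -0.81, 0, 0, 0, 0.2, -0.2], [-0.2535, -0.81, 0, 0, 0, 0.2, -0.2], [-0.2535, -0.81, 0, 0, 0, 0.2, -0.2], [0, 0, 0, 0, 0, 0, -0.2], [0, 0, -0.75, 0, 0, 0, -0.2], [0, 0, -0.75, 0, 0, 0, -0.2]]}}

```text
t: 41.0
ee_pos: [0.5313, -0.2591, 0.0825]
tcp_rot: [-3.11, 0.446, -0.004]
force: [0.2, 0.4, -1.5]
finger_gap: 0.603
gripper_force: 0.0
```

```bash
python3 look.py | grep -v top
```

```text
41.0 [ 0.53128765 -0.25912735  0.08247366] [-0.12  0.37 -0.37  0.   -0.83  1.41]
tool y yaw 73.66
side [ 0.7547 -0.2188] 77.0 cost 179.9 area 205
side [ 0.5313 -0.2568] 74.3 cost 48.0 area 192
```

>>> {"api": "carry_out", "payload": {"commands": [[0, 0, -0.73, 0, 0, 0, -0.2], [0, 0, -0.73, 0, 0, 0, -0.2], [0, 0, 0, 0, 0, 0, -0.2], [0, 0, 0, 0, 0, 0, -0.2]]}}

```text
t: 41.5
ee_pos: [0.5314, -0.2583, 0.0249]
tcp_rot: [3.11, -0.442, -0.0]
force: [1.0, 1.0, 0.8]
finger_gap: 0.602
gripper_force: 0.0
```

>>> {"api": "carry_out", "payload": {"commands": [[0, 0, 0, 0, 0, 0, 0.2], [0, 0, 0, 0, 0, 0, 0.35], [0, 0, 0, 0, 0, 0, 0.45], [0, 0, 0, 0, 0, 0, 0.45], [0, 0, 0, 0, 0, 0, 0.45]]}}

```text
t: 42.0
ee_pos: [0.5323, -0.2581, 0.026]
tcp_rot: [3.11, -0.442, 0.005]
force: [-0.3, 2.0, 7.0]
finger_gap: 0.287
gripper_force: 47.8
```

```bash
python3 st.py
```

```text
42.0 [ 0.5323 -0.2581  0.026 ] yaw 73.82 F [-0.3  2.   7. ] [ 0.78  0.27 -0.02] gap 0.287 47.77714669704437
```

>>> {"api": "carry_out", "payload": {"commands": [[0, 0, 0.3, 0, 0, 0, 0.45], [0, 0, 0.6, 0, 0, 0, 0.45], [0, 0, 0.6, 0, 0, 0, 0.45], [0.037, 0.418, 0, 0, 0, -0.956, 0.45], [0.037, 0.418, 0, 0, 0, -0.956, 0.45], [0.037, 0.418, 0, 0, 0, -0.956, 0.45], [0.037, 0.418, 0, 0, 0, -0.956, 0.45], [0.037, 0.418, 0, 0, 0, -0.956, 0.45]]}}

```text
t: 42.8
ee_pos: [0.5383, -0.1738, 0.0851]
tcp_rot: [-2.992, 0.958, -0.001]
force: [-0.3, -0.2, -0.9]
finger_gap: 0.288
gripper_force: 47.4
```

>>> {"api": "carry_out", "payload": {"commands": [[0.037, 0.418, 0, 0, 0, -0.956, 0.45], [0.037, 0.418, 0, 0, 0, -0.956, 0.45], [0.037, 0.418, 0, 0, 0, -0.956, 0.45], [0.037, 0.418, 0, 0, 0, -0.956, 0.45], [0.037, 0.418, 0, 0, 0, -0.956, 0.45], [0.037, 0.418, 0, 0, 0, -0.956, 0.45], [0.037, 0.418, 0, 0, 0, -0.956, 0.45], [0.037, 0.418, 0, 0, 0, -0.956, 0.45]]}}

```text
t: 43.6
ee_pos: [0.5502, -0.04, 0.0851]
tcp_rot: [-2.633, 1.713, -0.001]
force: [0.8, 0.8, -1.1]
finger_gap: 0.283
gripper_force: 47.4
```

>>> {"api": "carry_out", "payload": {"commands": [[0.037, 0.418, 0, 0, 0, -0.956, 0.45], [0.037, 0.418, 0, 0, 0, -0.956, 0.45], [0.037, 0.418, 0, 0, 0, -0.956, 0.45], [0.037, 0.418, 0, 0, 0, -0.956, 0.45], [0, 0, 0, 0, 0, 0, 0.45], [0, 0, 0, 0, 0, 0, 0.45], [0, 0, 0, 0, 0, 0, 0.45]]}}

```text
t: 44.3
ee_pos: [0.5559, 0.0258, 0.0843]
tcp_rot: [-2.386, 2.044, -0.0]
force: [-0.6, -0.7, -1.4]
finger_gap: 0.287
gripper_force: 47.4
```

```bash
python3 st.py e4 .023
```

```text
44.3 [0.5559 0.0258 0.0843] yaw 8.82 F [-0.6 -0.7 -1.4] [ 0.   -0.03  0.02] gap 0.287 47.378641963005066
```

View pics/e4.png

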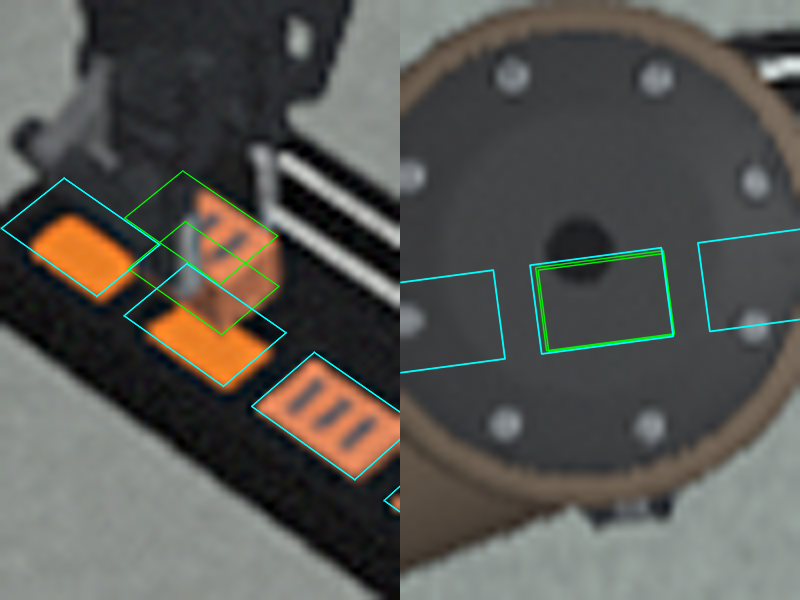

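The second electrode is flush at (330,415). The held block's right corner is at 282 against 278 in the overlay, so it sits about 1 mm toward -y. Correcting and descending.

>>> {"api": "carry_out", "payload": {"commands": [[0.025, 0.065, -0.3, 0, 0, 0, 0.45], [0, 0, -0.2, 0, 0, 0, 0.45], [0, 0, 0, 0, 0, 0, 0.45], [0, 0, -0.08, 0, 0, 0, 0.45], [0, 0, -0.06, 0, 0, 0, 0.45], [0, 0, 0, 0, 0, 0, 0.45]]}}

```text
t: 45.0
ee_pos: [0.5569, 0.0288, 0.058]
tcp_rot: [2.385, -2.045, -0.0]
force: [-0.2, -0.5, -1.9]
finger_gap: 0.287
gripper_force: 47.4
```

>>> {"api": "carry_out", "payload": {"commands": [[0, 0, -0.06, 0, 0, 0, 0.45], [0, 0, -0.05, 0, 0, 0, 0.45], [0, 0, 0, 0, 0, 0, 0.45]]}}

```text
t: 45.3
ee_pos: [0.5569, 0.0288, 0.0537]
tcp_rot: [2.385, -2.045, -0.0]
force: [0.2, -1.3, -1.3]
finger_gap: 0.287
gripper_force: 47.4
```

```bash
python3 st.py
```

```text
45.3 [0.5569 0.0288 0.0537] yaw 8.78 F [ 0.2 -1.3 -1.3] [-0.01 -0.03 -0.04] gap 0.287 47.37489938735962
```

Inside the pocket by about 5 mm with no force. I'll go on, release and press.

>>> {"api": "carry_out", "payload": {"commands": [[0, 0, -0.06, 0, 0, 0, 0.45], [0, 0, -0.06, 0, 0, 0, 0.45], [0, 0, -0.06, 0, 0, 0, 0.45], [0, 0, -0.04, 0, 0, 0, 0.45], [0, 0, 0, 0, 0, 0, 0.45]]}}

```text
t: 45.8
ee_pos: [0.557, 0.0289, 0.0449]
tcp_rot: [2.385, -2.045, -0.0]
force: [-0.5, 0.0, -1.0]
finger_gap: 0.293
gripper_force: 47.4
```

>>> {"api": "carry_out", "payload": {"commands": [[0, 0, 0, 0, 0, 0, 0.2], [0, 0, 0, 0, 0, 0, -0.1], [0, 0, 0, 0, 0, 0, -0.1], [0, 0, 0.3, 0, 0, 0, -0.1], [0, -0.025, 0.6, 0, 0, 0, 0.3], [0, 0, 0, 0, 0, 0, 1], [0, 0, 0, 0, 0, 0, 1], [0, 0, 0, 0, 0, 0, 1]]}}

```text
t: 46.6
ee_pos: [0.5568, 0.0278, 0.0812]
tcp_rot: [-2.385, 2.045, 0.0]
force: [-0.6, -0.7, 0.4]
finger_gap: 0.001
gripper_force: 0.0
```

>>> {"api": "carry_out", "payload": {"commands": [[0, 0, 0, 0, 0, 0, 1], [0, 0, -0.4, 0, 0, 0, 1], [0, 0, -0.2, 0, 0, 0, 1], [0, 0, 0, 0, 0, 0, 1], [0, 0, -0.05, 0, 0, 0, 1], [0, 0, -0.05, 0, 0, 0, 1], [0, 0, 0, 0, 0, 0, 1]]}}

```text
t: 47.3
ee_pos: [0.5572, 0.0279, 0.0533]
tcp_rot: [-2.385, 2.044, -0.0]
force: [-0.1, -0.6, 0.5]
finger_gap: -0.001
gripper_force: 0.0
```

>>> {"api": "carry_out", "payload": {"commands": [[0, 0, -0.05, 0, 0, 0, 1], [0, 0, -0.05, 0, 0, 0, 1], [0, 0, -0.05, 0, 0, 0, 1], [0, 0, -0.05, 0, 0, 0, 1], [0, 0, 0, 0, 0, 0, 1]]}}

```text
t: 47.8
ee_pos: [0.5573, 0.0279, 0.0454]
tcp_rot: [-2.385, 2.044, -0.001]
force: [0.4, 0.4, 2.9]
finger_gap: 0.0
gripper_force: 1.1
```

>>> {"api": "carry_out", "payload": {"commands": [[0, 0, -0.03, 0, 0, 0, 1], [0, 0, 0, 0, 0, 0, 1]]}}

```text
t: 48.0
ee_pos: [0.5573, 0.0279, 0.0442]
tcp_rot: [-2.385, 2.044, -0.001]
force: [-1.0, 0.1, 4.9]
finger_gap: 0.0
gripper_force: 2.0
```

>>> {"api": "carry_out", "payload": {"commands": [[0, 0, -0.03, 0, 0, 0, 1], [0, 0, 0, 0, 0, 0, 1]]}}

```text
t: 48.2
ee_pos: [0.5575, 0.0279, 0.044]
tcp_rot: [-2.385, 2.044, -0.001]
force: [-4.4, 0.3, 15.3]
finger_gap: 0.002
gripper_force: 7.5
```

>>> {"api": "carry_out", "payload": {"commands": [[0, 0, 0.5, 0, 0, 0, 1], [0, 0, 1, 0, 0, 0, 0.5], [0, 0, 1, 0, 0, 0, 0], [0, -1, 0.3, 0, 0, 0, 0], [0, -1, 0, 0, 0, 0, 0], [0, -1, 0, 0, 0, 0, 0], [0, 0, 0, 0, 0, 0, 0], [0, 0, 0, 0, 0, 0, 0]]}}

```text
t: 49.0
ee_pos: [0.5567, -0.093, 0.1543]
tcp_rot: [2.382, -2.047, -0.001]
force: [0.3, 0.6, 0.1]
finger_gap: 0.502
gripper_force: 0.0
```

Run:
```python
from h import *
print(observe()['t'],observe()['ee_pos'])
ims=[]
for n in ('top','side'):
    c=capture(n)
    for nm,lo,hi,P in (('scale',(100,110,60),(125,255,255),(.4993,.3386,-.194)),('filter',(18,110,60),(36,255,255),(.558,.327,-.194))):
        m=near(cmask(c,lo,hi),c,[P[0],P[1],.075],32); k,l,st,_=cv2.connectedComponentsWithStats(m.astype(np.uint8)); m=l==1+st[1:,4].argmax()
        h=hullmask(m); p,e=fitbox(c,h,P,.008,.1,.05,.095); print(n,nm,p.round(4),np.degrees(p[2]).round(1),round(e,1),h.sum())
    im,o=crop(c,[.53,.332,.06],50,75,8);im=np.ascontiguousarray(im)
    for P in ((.4993,.3386,-.194),(.558,.327,-.194)): wire(im,c,box(P,.008,.1,.095,.095),o,8);wire(im,c,box(P,.012,.106,.05,.05),o,8,(255,255,0))
    ims.append(im)
save('rack3',np.hstack(ims))
```

```text
49.0 [ 0.55666172 -0.09302173  0.15429225]
top scale [ 0.4986  0.3376 -0.23  ] -13.2 63.1 283
top filter [ 0.559   0.3322 -0.2279] -13.1 60.5 208
side scale [ 0.4971  0.3327 -0.2218] -12.7 31.8 219
side filter [ 0.5572  0.3217 -0.2102] -12.0 50.6 274
```

View pics/rack3.png

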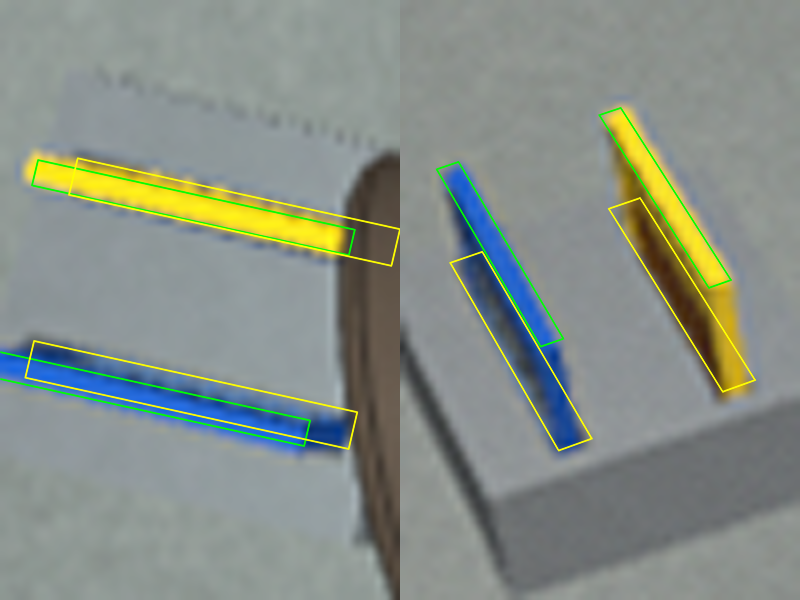

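Both panels stand home in the rack. Scale top edge at (0–302, 350–445) on the left, close to the overlay; arm now going over it.

>>> {"api": "carry_out", "payload": {"commands": [[-0.131, 0.982, 0, 0, 0, -0.452, 0.3], [-0.131, 0.982, 0, 0, 0, -0.452, 0.3], [-0.131, 0.982, 0, 0, 0, -0.452, 0.3], [-0.131, 0.982, 0, 0, 0, -0.452, 0.3], [-0.131, 0.982, 0, 0, 0, -0.452, 0.3], [-0.131, 0.982, 0, 0, 0, -0.452, 0.3], [-0.131, 0.982, 0, 0, 0, -0.452, 0.3], [-0.131, 0.982, 0, 0, 0, -0.452, 0.3]]}}

```text
t: 49.9
ee_pos: [0.5141, 0.225, 0.1548]
tcp_rot: [-2.109, 2.328, 0.0]
force: [0.7, 0.2, 1.5]
finger_gap: 0.346
gripper_force: 0.0
```

>>> {"api": "carry_out", "payload": {"commands": [[-0.131, 0.982, 0, 0, 0, -0.452, 0.3], [-0.131, 0.982, 0, 0, 0, -0.452, 0.3], [-0.131, 0.982, 0, 0, 0, -0.452, 0.3], [0, 0, 0, 0, 0, 0, 0.3], [0, 0, 0, 0, 0, 0, 0.3], [0, 0, 0, 0, 0, 0, 0.3]]}}

```text
t: 50.5
ee_pos: [0.4988, 0.34, 0.1544]
tcp_rot: [1.997, -2.424, 0.0]
force: [-0.4, 0.1, -0.2]
finger_gap: 0.349
gripper_force: 0.0
```

```bash
python3 st.py
```

```text
50.5 [0.4988 0.34   0.1544] yaw -11.04 F [-0.4  0.1 -0.2] [ 0.    0.01 -0.04] gap 0.349 0.0
```

>>> {"api": "carry_out", "payload": {"commands": [[0, -0.02, -0.6, 0, 0, 0, 0.3], [0, 0, -0.7, 0, 0, 0, 0.3], [0, 0, -0.76, 0, 0, 0, 0.3], [0, 0, 0, 0, 0, 0, 0.4], [0, 0, 0, 0, 0, 0, 0.6], [0, 0, 0, 0, 0, 0, 0.7], [0, 0, 0, 0, 0, 0, 0.7]]}}

```text
t: 51.2
ee_pos: [0.5002, 0.3398, 0.0741]
tcp_rot: [-1.994, 2.424, 0.001]
force: [0.6, -1.0, -0.0]
finger_gap: 0.148
gripper_force: 0.0
```

>>> {"api": "carry_out", "payload": {"commands": [[0, 0, 0, 0, 0, 0, 0.77], [0, 0, 0, 0, 0, 0, 0.77], [0, 0, 0, 0, 0, 0, 0.8], [0, 0, 0, 0, 0, 0, 0.8]]}}

```text
t: 51.6
ee_pos: [0.4996, 0.3394, 0.0729]
tcp_rot: [-1.996, 2.425, 0.0]
force: [-1.6, 0.0, 5.7]
finger_gap: 0.099
gripper_force: 3.7
```

>>> {"api": "carry_out", "payload": {"commands": [[0, 0, 0, 0, 0, 0, 0.81], [0, 0, 0, 0, 0, 0, 0.81]]}}

```text
t: 51.8
ee_pos: [0.4996, 0.3394, 0.073]
tcp_rot: [-1.996, 2.425, 0.0]
force: [-1.7, -0.6, 5.2]
finger_gap: 0.094
gripper_force: 6.9
```

>>> {"api": "carry_out", "payload": {"commands": [[0, 0, 0, 0, 0, 0, 0.82], [0, 0, 0, 0, 0, 0, 0.82]]}}

```text
t: 52.0
ee_pos: [0.4996, 0.3394, 0.0729]
tcp_rot: [-1.996, 2.425, 0.0]
force: [-2.1, 0.1, 5.7]
finger_gap: 0.091
gripper_force: 10.0
```

>>> {"api": "carry_out", "payload": {"commands": [[0, 0, 0.2, 0, 0, 0, 0.82], [0, 0, 0.4, 0, 0, 0, 0.82], [0, 0, 0.5, 0, 0, 0, 0.82], [0, 0, 0.5, 0, 0, 0, 0.82], [0, 0, 0.5, 0, 0, 0, 0.82], [0, 0, 0.5, 0, 0, 0, 0.82], [0, 0, 0.4, 0, 0, 0, 0.82], [0, 0, 0, 0, 0, 0, 0.82]]}}

```text
t: 52.8
ee_pos: [0.5003, 0.3399, 0.1949]
tcp_rot: [-1.994, 2.423, 0.001]
force: [0.6, 0.1, -1.0]
finger_gap: 0.096
gripper_force: 8.5
```

```bash
python3 st.py
python3 - <<'E'
from h import *
c=capture('side'); print([(np.round(d['location'],4).tolist(),round(d['confidence'],2)) for d in pinpoint(c,'scale')[:2]])
E
```

```text
52.8 [0.5003 0.3399 0.1949] yaw -11.09 F [ 0.6  0.1 -1. ] [ 0.02 -0.05  0.01] gap 0.096 8.497460335493088
[([0.506, 0.3418, 0.1257], 0.78), ([0.5768, -0.0827, 0.0352], 0.73)]
```

>>> {"api": "carry_out", "payload": {"commands": [[0.15, -0.4, 0, 0, 0, 0.25, 0.82], [0.295, -0.826, 0, 0, 0, 0.499, 0.82], [0.295, -0.826, 0, 0, 0, 0.499, 0.82], [0.295, -0.826, 0, 0, 0, 0.499, 0.82], [0.295, -0.826, 0, 0, 0, 0.499, 0.82], [0.295, -0.826, 0, 0, 0, 0.499, 0.82], [0.295, -0.826, 0, 0, 0, 0.499, 0.82], [0.295, -0.826, 0, 0, 0, 0.499, 0.82]]}}

```text
t: 53.7
ee_pos: [0.5876, 0.0902, 0.1909]
tcp_rot: [2.295, -2.142, -0.002]
force: [1.7, -0.4, -0.6]
finger_gap: 0.092
gripper_force: 8.5
```

>>> {"api": "carry_out", "payload": {"commands": [[0.295, -0.826, 0, 0, 0, 0.499, 0.82], [0.295, -0.826, 0, 0, 0, 0.499, 0.82], [0.15, -0.426, 0, 0, 0, 0.249, 0.82], [0, 0, 0, 0, 0, 0, 0.82], [0, 0, 0, 0, 0, 0, 0.82], [0, 0, 0, 0, 0, 0, 0.82], [0, 0, 0, 0, 0, 0, 0.82]]}}

```text
t: 54.4
ee_pos: [0.6173, 0.0096, 0.1921]
tcp_rot: [2.387, -2.042, -0.001]
force: [0.3, 0.2, -0.8]
finger_gap: 0.095
gripper_force: 8.5
```

```bash
python3 st.py
python3 - <<'E'
from h import *
s=observe(); e=s['ee_pos']; a=2*np.arctan2(s['tcp_rot'][1],s['tcp_rot'][0])-np.pi/2;a=(a+np.pi/2)%np.pi-np.pi/2
c=capture('side'); zb=e[2]-.0679; im,o=crop(c,[e[0],e[1],zb+.02],80,60,10); im=np.ascontiguousarray(im)
m=near(cmask(c,(100,110,50),(125,255,255)),c,[e[0],e[1],zb+.045],45); k,l,st,_=cv2.connectedComponentsWithStats(m.astype(np.uint8)); 
for i in range(1,k):
    if st[i,4]>20: print('blob',st[i])
big=np.ones(1)
for d in (-.004,-.002,0,.002,.004):
    u=proj(c,box(sub((e[0],e[1],a),0,d),.008,.1,zb,zb+.09)); print(d,'u',u[:,0].min().round(2),u[:,0].max().round(2),'v max',u[:,1].max().round(2))
wire(im,c,box((e[0],e[1],a),.008,.1,zb,zb+.09),o,10); g=sub((.5612,.0004,.1545),.058,0); wire(im,c,box(g,.012,.106,.036,.036),o,10,(255,255,0)); save('held3',im)
E
```

```text
54.4 [0.6173 0.0096 0.1921] yaw 8.91 F [ 0.3  0.2 -0.8] [-0.02 -0.02  0.03] gap 0.095 8.505679070949554
blob [269 166  34  39 364]
-0.004 u 268.39 303.49 v max 205.08
-0.002 u 267.76 302.81 v max 204.66
0 u 267.13 302.13 v max 204.24
0.002 u 266.5 301.46 v max 203.83
0.004 u 265.87 300.78 v max 203.41
```

>>> {"api": "carry_out", "payload": {"commands": [[0.025, 0.023, -0.5, 0, 0, 0, 0.82], [0, 0, -0.7, 0, 0, 0, 0.82], [0, 0, -0.6, 0, 0, 0, 0.82], [0, 0, -0.25, 0, 0, 0, 0.82], [0, 0, 0, 0, 0, 0, 0.82], [0, 0, 0, 0, 0, 0, 0.82]]}}

```text
t: 55.05
ee_pos: [0.6193, 0.01, 0.1113]
tcp_rot: [-2.386, 2.042, -0.001]
force: [0.6, -0.8, -1.5]
finger_gap: 0.092
gripper_force: 8.5
```

>>> {"api": "carry_out", "payload": {"commands": [[0, 0, -0.06, 0, 0, 0, 0.82], [0, 0, -0.06, 0, 0, 0, 0.82], [0, 0, -0.06, 0, 0, 0, 0.82], [0, 0, 0, 0, 0, 0, 0.82]]}}

```text
t: 55.45
ee_pos: [0.6185, 0.0096, 0.103]
tcp_rot: [2.386, -2.043, -0.0]
force: [0.2, 0.4, -0.7]
finger_gap: 0.095
gripper_force: 8.5
```

```bash
python3 st.py
```

```text
55.45 [0.6185 0.0096 0.103 ] yaw 8.85 F [ 0.2  0.4 -0.7] [-0.02  0.01 -0.03] gap 0.095 8.538140952587128
```

>>> {"api": "carry_out", "payload": {"commands": [[0, 0.018, -0.05, 0, 0, 0, 0.82], [0, 0, -0.05, 0, 0, 0, 0.82], [0, 0, -0.05, 0, 0, 0, 0.82], [0, 0, 0, 0, 0, 0, 0.82]]}}

```text
t: 55.85
ee_pos: [0.6184, 0.0103, 0.0966]
tcp_rot: [2.386, -2.043, -0.001]
force: [-0.5, 0.7, -1.3]
finger_gap: 0.091
gripper_force: 8.5
```

```bash
python3 st.py
```

```text
55.85 [0.6184 0.0103 0.0966] yaw 8.85 F [-0.5  0.7 -1.3] [-0.05  0.01 -0.02] gap 0.091 8.541767746210098
```

>>> {"api": "carry_out", "payload": {"commands": [[0, 0, -0.08, 0, 0, 0, 0.82], [0, 0, -0.08, 0, 0, 0, 0.82], [0, 0, -0.08, 0, 0, 0, 0.82], [0, 0, -0.08, 0, 0, 0, 0.82], [0, 0, -0.08, 0, 0, 0, 0.82], [0, 0, 0, 0, 0, 0, 0.82]]}}

```text
t: 56.45
ee_pos: [0.6183, 0.0103, 0.0805]
tcp_rot: [2.386, -2.043, -0.001]
force: [-0.2, 0.6, -1.5]
finger_gap: 0.094
gripper_force: 8.5
```

>>> {"api": "carry_out", "payload": {"commands": [[0, 0, -0.05, 0, 0, 0, 0.82], [0, 0, -0.05, 0, 0, 0, 0.82], [0, 0, 0, 0, 0, 0, 0.82]]}}

```text
t: 56.75
ee_pos: [0.6184, 0.0103, 0.0768]
tcp_rot: [2.386, -2.043, -0.0]
force: [-0.6, 0.4, -0.7]
finger_gap: 0.088
gripper_force: 8.5
```

>>> {"api": "carry_out", "payload": {"commands": [[0, 0, -0.03, 0, 0, 0, 0.82], [0, 0, 0, 0, 0, 0, 0.82]]}}

```text
t: 56.95
ee_pos: [0.6185, 0.0104, 0.0758]
tcp_rot: [2.386, -2.043, -0.0]
force: [-0.8, -0.3, -1.0]
finger_gap: 0.093
gripper_force: 8.5
```

>>> {"api": "carry_out", "payload": {"commands": [[0, 0, -0.04, 0, 0, 0, 0.82], [0, 0, 0, 0, 0, 0, 0.82]]}}

```text
t: 57.15
ee_pos: [0.6185, 0.0103, 0.0741]
tcp_rot: [2.386, -2.043, -0.0]
force: [0.3, -0.4, -1.3]
finger_gap: 0.088
gripper_force: 8.5
```

>>> {"api": "carry_out", "payload": {"commands": [[0, 0, -0.03, 0, 0, 0, 0.82], [0, 0, 0, 0, 0, 0, 0.82]]}}

```text
t: 57.35
ee_pos: [0.6188, 0.0104, 0.074]
tcp_rot: [-2.386, 2.043, -0.001]
force: [-2.5, 0.5, 4.4]
finger_gap: 0.093
gripper_force: 9.6
```

Bottomed out. Releasing and retreating.

>>> {"api": "carry_out", "payload": {"commands": [[0, 0, 0, 0, 0, 0, 0.78], [0, 0, 0, 0, 0, 0, 0.6], [0, 0, 0, 0, 0, 0, 0.4], [0, 0, 0, 0, 0, 0, 0.2], [0, 0, 0.5, 0, 0, 0, 0.2], [0, 0, 0.8, 0, 0, 0, 0.2], [0, 0, 1, 0, 0, 0, 0.2], [0, 0, 1, 0, 0, 0, 0.2]]}}

```text
t: 58.15
ee_pos: [0.6182, 0.0102, 0.2062]
tcp_rot: [2.386, -2.043, -0.001]
force: [1.4, 0.5, -0.0]
finger_gap: 0.398
gripper_force: 0.0
```

>>> {"api": "carry_out", "payload": {"commands": [[-0.3, -1, 0.3, 0, 0, 0, 0], [-0.3, -1, 0, 0, 0, 0, 0], [-0.3, -1, 0, 0, 0, 0, 0], [-0.3, -1, 0, 0, 0, 0, 0], [-0.3, -1, 0, 0, 0, 0, 0], [0, 0, 0, 0, 0, 0, 0], [0, 0, 0, 0, 0, 0, 0]]}}

```text
t: 58.85
ee_pos: [0.5582, -0.1907, 0.217]
tcp_rot: [-2.384, 2.046, 0.0]
force: [-0.6, 1.7, -0.1]
finger_gap: 0.496
gripper_force: 0.0
```

```bash
python3 ov.py '(.5612,.0004,.1545)' '(.5282,.3325,-.194)' fin
```

```text
(no output)
```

View pics/fin.png

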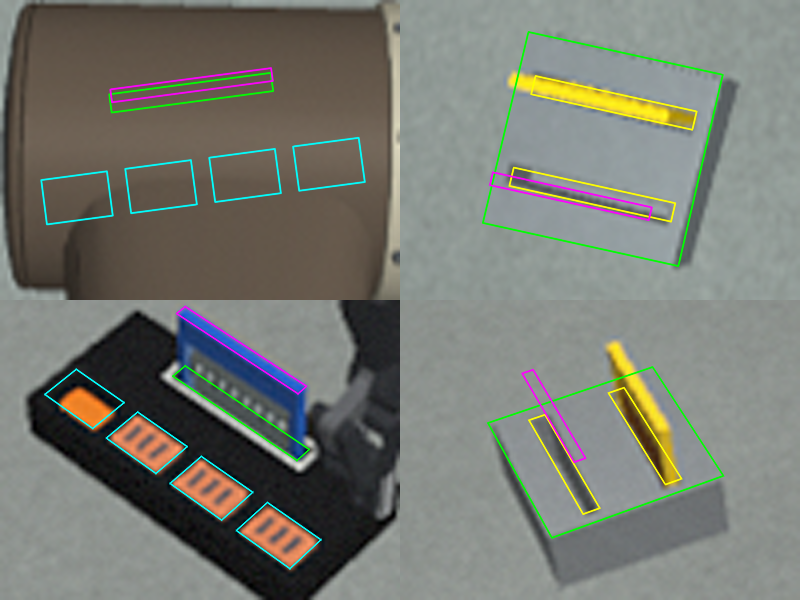

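Three electrodes are flush and face up at (147,443), (212,488) and (279,535). The scale is home in the groove at (242,385) and the filter is home in the rack at (640,415).

```bash
python3 -c "
from rig import *
print(job_done())"
```

```text
the job is handed in; nothing more can be done
None
```

The job is handed in: the amber filter stands home in the rack, all three electrodes are pressed flush face up in their own pockets, and the scale panel stands home in the carrier groove; the handed-in call returned no verdict.

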